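# Load the harness board's connector holders and sort out the locked housing

## Robot

A 7-joint arm with a two-finger parallel gripper is mounted at the origin on the work surface; the furniture and walls round the work are solid. World frame = base frame: x ahead of the robot, y to its left, z up, the work surface at z = 0. Lengths are in m, angles in rad, forces in N, time in s.
With the tool pointing down it reaches from about 0.425 to 0.925 m from the base axis. Payload 6.8 kg.
Tool frame: the origin (TCP) lies at the centre of the arm's flange, where the gripper is bolted on; the fingertips stand 173 mm ahead of it and the grasp point (between the pads) lies 155 mm ahead of it; z points along the fingers, y is the direction in which the jaws open and shut (so a half turn about z gives the same grasp; the last joint's range is limited). The gripper opens to 85 mm and grips with 20 to 120 N. Pads are 22 mm wide; open, the fingers measure 114 mm over their backs; the gripper's body (76 mm by 85 mm) begins 54 mm behind the grasp point. The pads swing forward as they close: fully open they stand 13 mm farther back than shut.
Start: joints at [1.185, 0.477, 0.022, 1.555, -0.011, 1.109, -0.083], TCP at [0.185, -0.649, 0.405] pointing down, gripper open.
Joint ranges: [-2.96, 2.96], [-0.34, 2.1], [-1.41, 1.46], [0.24, 2.44], [-1.37, 4.51], [0.17, 1.92], [-2.96, 2.96]. Speed limits (rad/s): [2.39, 2.39, 3.14, 3.14, 3.14, 3.14, 3.14].

## Interface

Orientations are given as a rotation vector (axis times angle).
In Python, from bench import readout, grab_frame, camera_model, r gives the robot as it stands.
- The arm moves only by the tool apply_moves, never from a script. Its argument "deltas" is a list of rows, each an object with "xyz": the shift along the world's x, y, z in m, a list of three; "turn": the turn about the world's z in rad. In form: [{"xyz": [dx, dy, dz], "turn": turn}, ...]. A call has 1 to 12 rows; each row shifts and turns the commanded pose from where the row before left it; what a row does not reach is not made up. A row lasts 1/12 s, in which the tool goes at most 41.7 mm and 7.16 degrees, less where a joint would pass 70% of its speed; a pose out of reach is approached as far as the arm can. A call with a gripper value outside its range is refused whole. "claw" is the gripper's target within -1 to 1 (shut at 1, half-way at 0, fully open at -1), set as the call begins (left out, the last holds). The fingers move at their own pace and stop on an object; "squeeze" is the grip in N (left out, the last holds). Time passes only in rows, so rows that do not move let the fingers close. It gives the time, the measured TCP pose, the force and the opening at its end, in the units of the state.
- readout.get_obs(): the state, without advancing time (a new reading comes with each control period).
- grab_frame(name): name is "scene" or "top" or "wrist"; returns the picture (420x560x3 uint8, red, green, blue); there is no depth.
- camera_model(name): a dict with "intrinsics" (3x3 intrinsics, pixels), "R" (3x3) and "t" (3): a world point X has camera coordinates R X + t. Camera axes: x right, y down, z forward; pixel columns grow to the right and rows downward; lengths in m; the calibration is good to about 2 mm. A picture is of the moment at which its call begins: read the wrist's pose just before it. camera_model takes no time and is no camera call; for the wrist camera it gives the pose at the moment of the call.
- r.hand_in(): hands the job in, once; it reports no verdict.
The state is a dict: "clock": time; "joints": joint angles; "qvel": joint speeds; "tau": joint torques, N m; "tcp_pos": TCP position; "orientation": TCP orientation; "contact_force": force on the tool from outside, world axes, zero at the start; "moment": the same for the moment, N m; "grip_width": finger opening in m.
Only numpy, scipy, OpenCV 4.12 (cv2) and the standard library are available. Lean on these libraries where they do the work, as an engineer would, in place of code of your own. Each camera call takes 0.05 s, during which the arm holds its last target.

## Task

Load the connector holders for the next harness: in the red holder seat the white housing in the left nest and the black one to its right, in the blue holder the green housing on the left and the violet one to its right, each fully down in its nest with its slide end towards you. Use the white housing whose orange slide is still pulled out; the white one whose slide is already pushed home can take no more leads, so stand it in the yellow tray. Leave both white housings' slides as you find them.

Things in the scene. Friction and masses are not known exactly. Their poses are not given: they have to be found in the camera images.
- white_open: The good white connector housing, 50 (own x) x 32 (y) x 36 mm high, 60 g, face with 15 round holes up. Origin: centre of underside; z up. Orange slide, 20 mm wide, in its front (-x) end, 16 to 23 mm above the underside: pulled out, standing about 13 mm out of that end. Grasp across the 32 mm width, above the lowest 12 mm.
- white_open_slide (a joint): Slide of the good white housing: 0 = pushed home, 0.014 m = fully pulled out; it starts out. Stiff (about 3 N).
- white_shut: The bad white connector housing, 50 (own x) x 32 (y) x 36 mm high, 60 g, face with 15 round holes up. Origin: centre of underside; z up. Orange slide, 20 mm wide, in its front (-x) end, 16 to 23 mm above the underside: pushed home, at most a 3 mm orange edge shows from above. Grasp across the 32 mm width, above the lowest 12 mm.
- white_shut_slide (a joint): Slide of the bad white housing: 0 = pushed home (as it starts), 0.014 m = pulled out. Stiff (about 3 N).
- black: Black connector housing, 50 (own x) x 32 (y) x 36 mm high, 60 g, face with 15 round holes up. Origin: centre of underside; z up. Orange slide, 20 mm wide, in its front (-x) end, 16 to 23 mm above the underside: pulled out, standing about 13 mm out of that end. Grasp across the 32 mm width, above the lowest 12 mm.
- green: Green connector housing, 50 (own x) x 32 (y) x 36 mm high, 60 g, face with 15 round holes up. Origin: centre of underside; z up. Orange slide, 20 mm wide, in its front (-x) end, 16 to 23 mm above the underside: pulled out, standing about 13 mm out of that end. Grasp across the 32 mm width, above the lowest 12 mm.
- violet: Violet connector housing, 50 (own x) x 32 (y) x 36 mm high, 60 g, face with 15 round holes up. Origin: centre of underside; z up. Orange slide, 20 mm wide, in its front (-x) end, 16 to 23 mm above the underside: pulled out, standing about 13 mm out of that end. Grasp across the 32 mm width, above the lowest 12 mm.
- red_holder: Red fixed twin holder, base 92 x 150 x 6 mm. Origin: centre of underside; x away from the robot, y left. Nest centres at own (0, +39) left and (0, -39 mm) right, floor 6 mm above the bench, inside 55 (x) x 37 mm (y): flared cheeks 8 mm above the floor, 28 mm back stop at far end (no room for a slide), 5 mm lip in front. Seated housing: origin at the nest centre, 6 mm up, x along holder x.
- blue_holder: Blue fixed twin holder, base 92 x 150 x 6 mm. Origin: centre of underside; x away from the robot, y left. Nest centres at own (0, +39) left and (0, -39 mm) right, floor 6 mm above the bench, inside 55 (x) x 37 mm (y): flared cheeks 8 mm above the floor, 28 mm back stop at far end (no room for a slide), 5 mm lip in front. Seated housing: origin at the nest centre, 6 mm up, x along holder x.
- yellow_tray: Yellow shallow open plastic tray (for rejects) fixed on the bench, 96 (own x, away from the robot) x 130 (own y, left) x 29 mm high. Origin: centre of its underside. Walls and floor 3 mm thick.

How it is judged:
At the end, for the whole second after the job is handed in: Good white left, black right in the red holder; green left, violet right in the blue: each within 8 mm of its nest centre in x and y, under 3 mm off the nest floor, upright to 0.06 rad; bad white upright on the tray floor; all at rest; good white's slide over 8 mm out, bad white's under 4 mm (x of white_open in the frame of red_holder between -0.008 and 0.008 m and y of white_open in the frame of red_holder between 0.031 and 0.047 m and z of each of white_open, black in the frame of red_holder below 0.009 m and angle between each of white_open, black, green, violet, white_shut's own z axis and vertical below 0.06 rad and linear speed of each of white_open, black, green, violet, white_shut below 0.02 m/s and x of black in the frame of red_holder between -0.008 and 0.008 m and y of black in the frame of red_holder between -0.047 and -0.031 m and x of green in the frame of blue_holder between -0.008 and 0.008 m and y of green in the frame of blue_holder between 0.031 and 0.047 m and z of each of green, violet in the frame of blue_holder below 0.009 m and x of violet in the frame of blue_holder between -0.008 and 0.008 m and y of violet in the frame of blue_holder between -0.047 and -0.031 m and x of white_shut in the frame of yellow_tray between -0.044 and 0.044 m and y of white_shut in the frame of yellow_tray between -0.061 and 0.061 m and z of white_shut in the frame of yellow_tray below 0.008 m and value of joint white_open_slide above 0.008 m and value of joint white_shut_slide below 0.004 m); the robot touches nothing.
It also fails if it takes over 118 s, if anything falls off the work surface, if the arm or the gripper's body presses on something with over 40 N, if the wrist force passes 120 N, or if a joint passes its speed limit or range.

## Working session

There is one attempt and no reset: what is moved stays moved. The work goes in short steps, Python scripts to look and compute and a tool call to move; the robot and the scene stay as the last step left them, time stands still between calls to the robot, and variables do not carry over. Pictures are saved under pics/ and viewed, and the job is handed in when it is done.

Besides the shell and the picture viewer there is one more tool, called after ">>>" in YAML: its name, and indented under it one key for each argument. apply_moves: Moves the arm, as the interface text tells. Its arguments: {"type":"object","properties":{"deltas":{"type":"array"},"claw":{"type":"number"},"squeeze":{"type":"number"}},"required":["deltas"]}

```bash
ls; mkdir -p pics; python3 - <<'E'
from bench import readout, grab_frame, camera_model, r
import cv2
print(readout.get_obs())
for n in("scene","top","wrist"):
    m=camera_model(n); print(n,m)
    cv2.imwrite(f"pics/{n}0.png",grab_frame(n)[:,:,::-1])
E
```

```text
pics
{'clock': 0.0, 'joints': array([ 1.18492502,  0.47779909,  0.02234563,  1.55648362, -0.01150658,
        1.10929818, -0.0831592 ]), 'qvel': array([-0.00054994,  0.0002726 ,  0.00206414,  0.00076704,  0.00085888,
       -0.00077448, -0.00123567]), 'tau': array([-3.72219856e-04, -5.96460485e+01,  1.60767652e+00, -2.81200558e+01,
        1.24144141e-02,  9.44941188e-03, -1.62295657e-05]), 'tcp_pos': array([ 0.18501984, -0.64884833,  0.40371263]), 'orientation': array([-3.10955094e+00, -4.34597340e-01,  6.14139872e-04]), 'contact_force': array([-1.19134956, -0.26951978,  0.03965321]), 'moment': array([-0.01553067, -0.01141118,  0.02015544]), 'grip_width': 0.08555714078882201}
scene {'intrinsics': array([[438.64847772,   0.        , 275.88909073],
       [  0.        , 438.64847772, 211.94497615],
       [  0.        ,   0.        ,   1.        ]]), 'R': array([[-8.99277055e-01, -4.37378698e-01, -8.07689974e-04],
       [-2.57965267e-01,  5.31881652e-01, -8.06570412e-01],
       [ 3.53206312e-01, -7.25121909e-01, -5.91137478e-01]]), 't': array([0.39036674, 0.21443443, 0.92133926])}
top {'intrinsics': array([[501.56464102,   0.        , 281.17898912],
       [  0.        , 501.56464102, 215.66845041],
       [  0.        ,   0.        ,   1.        ]]), 'R': array([[-0.00881655, -0.99989703, -0.0113225 ],
       [-0.98601433,  0.01057754, -0.16632456],
       [ 0.1664272 ,  0.00969773, -0.98600606]]), 't': array([-0.08651734,  0.4813775 ,  0.97170275])}
wrist {'intrinsics': array([[358.21012986,   0.        , 275.90768858],
       [  0.        , 358.21012986, 208.30494101],
       [  0.        ,   0.        ,   1.        ]]), 'R': array([[ 0.2742464 , -0.96165682, -0.00225417],
       [-0.9234259 , -0.2639966 ,  0.27855053],
       [-0.26846511, -0.07430992, -0.96041893]]), 't': array([-0.67326231, -0.0352083 ,  0.37928115])}
```

View pics/top0.png

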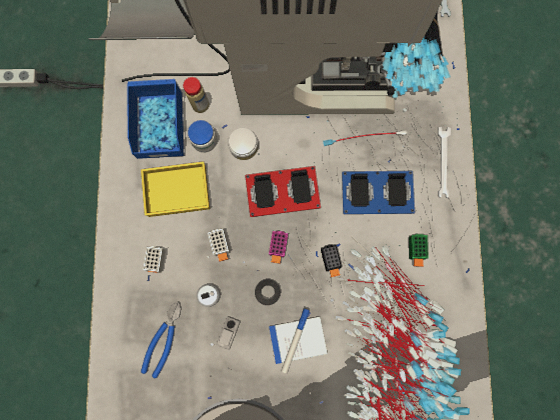

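View pics/scene0.png

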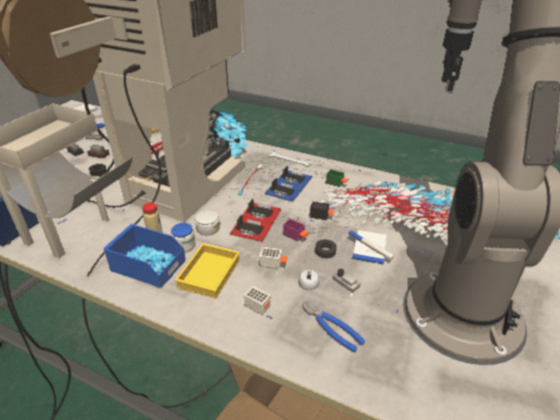

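View pics/wrist0.png

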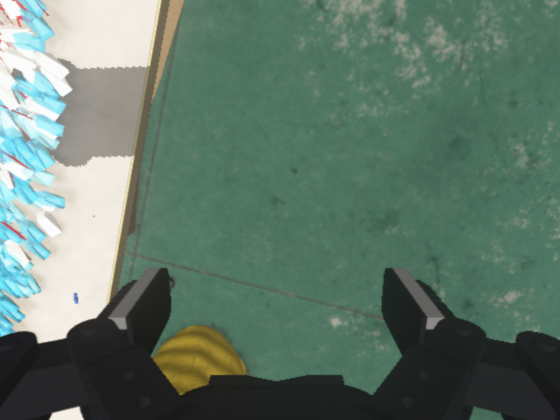

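The top view shows yellow tray (175,189), red holder (283,190), blue holder (378,192), shut white at (153,260), open white (219,244), violet (279,244), black (332,258), green (418,247). I'll enlarge this region.

```bash
python3 - <<'E'
import cv2
im=cv2.imread("pics/top0.png")
def crop(n,x0,y0,x1,y1,s):
    c=cv2.resize(im[y0:y1,x0:x1],None,fx=s,fy=s,interpolation=cv2.INTER_CUBIC)
    for x in range((x0+9)//10*10,x1,10):
        cv2.line(c,((x-x0)*s,0),((x-x0)*s,6 if x%50 else 14),(255,0,255),1); cv2.putText(c,str(x),((x-x0)*s,24),0,.35,(255,0,255),1)
    for y in range((y0+9)//10*10,y1,10):
        cv2.line(c,(0,(y-y0)*s),(6,(y-y0)*s),(255,0,255),1); cv2.putText(c,str(y),(8,(y-y0)*s+4),0,.35,(255,0,255),1)
    cv2.imwrite(f"pics/{n}.png",c)
crop("cA",135,215,295,280,5)
crop("cB",295,215,455,280,5)
crop("cC",135,155,335,222,4)
crop("cD",235,155,435,222,4)
E
```

```text
(no output)
```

View pics/cA.png

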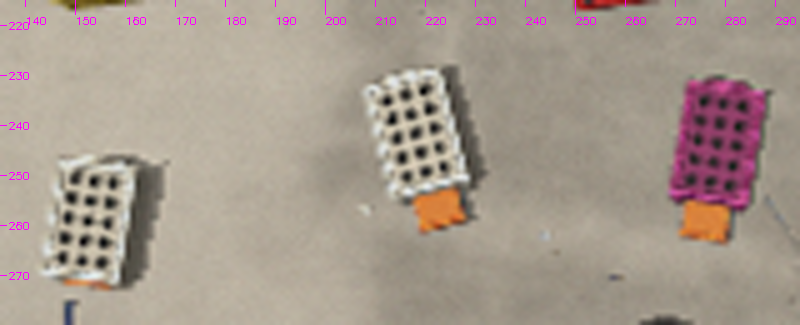

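View pics/cB.png

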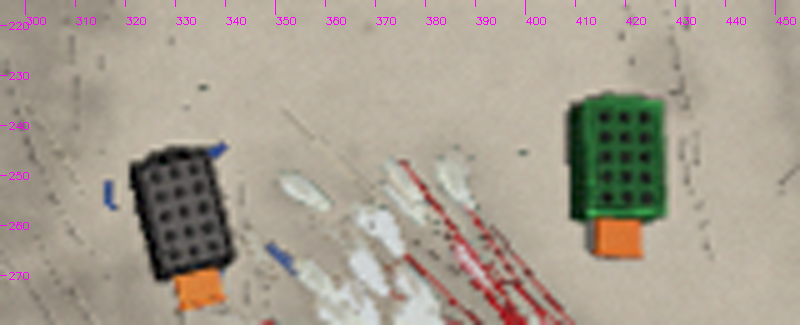

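View pics/cC.png

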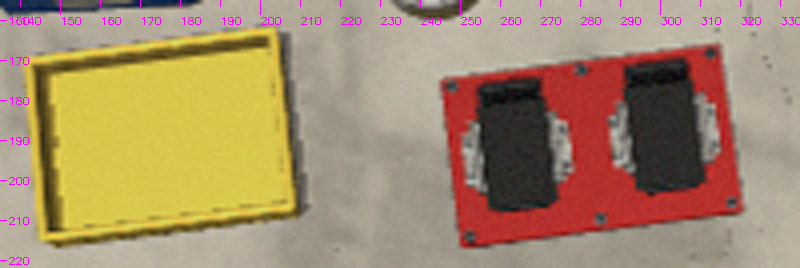

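View pics/cD.png

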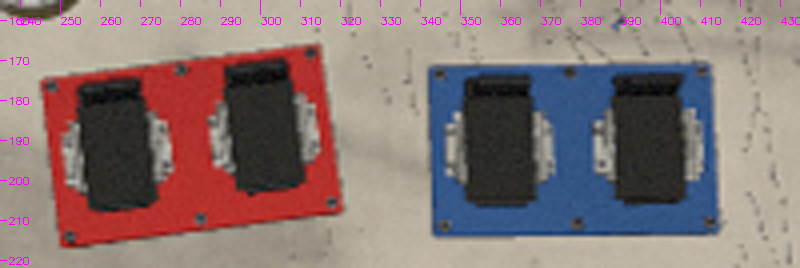

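```bash
cat > h.py <<'E'
import numpy as np, cv2
from bench import readout, grab_frame, camera_model, r
def proj(m,X):
    c=m['R']@np.asarray(X,float)+m['t']; p=m['intrinsics']@c; return p[:2]/p[2]
def bp(m,uv,z):
    K=np.linalg.inv(m['intrinsics']); d=m['R'].T@(K@np.array([uv[0],uv[1],1.])); c=-m['R'].T@m['t']
    return c+d*(z-c[2])/d[2]
def snap(name,cam):
    m=camera_model(cam); im=grab_frame(cam); cv2.imwrite(f"pics/{name}.png",im[:,:,::-1]); np.savez(f"pics/{name}.npz",K=m['intrinsics'],R=m['R'],t=m['t']); return m,im
def load(name):
    d=np.load(f"pics/{name}.npz"); return dict(intrinsics=d['K'],R=d['R'],t=d['t'])
E
python3 - <<'E'
from h import *
np.set_printoptions(precision=4,suppress=True)
m=camera_model("top"); print("cam",-m['R'].T@m['t'])
def quad(n,pts,z):
    P=np.array([bp(m,p,z) for p in pts])[:,:2]
    TL,TR,BR,BL=P; c=P.mean(0); ax=(TL+TR-BL-BR)/2; ay=(TL+BL-TR-BR)/2
    print(n,c,"lenx",np.linalg.norm(ax),"leny",np.linalg.norm(ay),"yaw",np.arctan2(ax[1],ax[0]),np.arctan2(-ay[0],ay[1]))
    return c
C=lambda u,v:(135+u/4,155+v/4); D=lambda u,v:(235+u/4,155+v/4); A=lambda u,v:(135+u/5,215+v/5); B=lambda u,v:(295+u/5,215+v/5)
quad("red",[C(443,78),C(719,44),C(742,210),C(464,246)],.006)
quad("blue",[D(430,66),D(711,62),D(718,234),D(433,235)],.006)
quad("tray",[C(27,66),C(279,28),C(298,208),C(45,242)],.029)
quad("wshut",[A(75,180),A(113,183),A(101,266),A(62,262)],.036)
quad("wopen",[A(387,101),A(425,90),A(444,172),A(407,177)],.036)
quad("violet",[A(705,103),A(743,107),A(727,187),A(689,182)],.036)
quad("black",[B(157,177),B(194,169),B(210,232),B(173,240)],.036)
quad("green",[B(605,117),B(643,117),B(643,199),B(605,199)],.036)
for uv in [(332,258)]:
    print(bp(m,uv,.036))
print("machine",bp(m,(330,113),.0),bp(m,(330,113),.1),bp(m,(330,113),.3))
from scipy.spatial.transform import Rotation as Ro
print(Ro.from_rotvec(readout.get_obs()['orientation']).as_matrix())
E
```

```text
cam [ 0.3122 -0.101   1.0372]
red [ 0.5388 -0.0952] lenx 0.09052339534227638 leny 0.1467727590517822 yaw 0.11872732497871687 0.11717807741959503
blue [ 0.534  -0.2948] lenx 0.09136644377260555 leny 0.14808296662597706 yaw -0.012415169844468794 -0.0021511099421699684
tray [0.5408 0.1262] lenx 0.09481715807640637 leny 0.13117107332196418 yaw 0.127088757354888 0.13408390744260945
wshut [0.3949 0.167 ] lenx 0.033186514660886686 leny 0.01557589309147381 yaw -0.11768116815663995 -0.09963863679929826
wopen [0.4289 0.036 ] lenx 0.03304506120124534 leny 0.015367302801147323 yaw 0.25182388811752116 0.2022151535662511
violet [ 0.4237 -0.0847] lenx 0.032656464329966765 leny 0.015355597205681384 yaw -0.20567236538821854 -0.12836908937619185
black [ 0.3987 -0.1913] lenx 0.025855351941195252 leny 0.015139468043563711 yaw 0.22365571599823605 0.20277483843710406
green [ 0.4156 -0.3675] lenx 0.03291019075708403 leny 0.0151333984844 yaw -0.05461772798752598 -0.010017441300889971
[ 0.3945 -0.1917  0.036 ]
machine [ 0.712  -0.1987  0.    ] [ 0.6734 -0.1893  0.1   ] [ 0.5963 -0.1705  0.3   ]
[[ 0.9617  0.2743 -0.0005]
 [ 0.2743 -0.9616  0.0013]
 [-0.0001 -0.0013 -1.    ]]
```

```bash
python3 - <<'E'
import cv2
im=cv2.imread("pics/scene0.png")
c=cv2.resize(im[0:300,60:360],None,fx=2,fy=2,interpolation=cv2.INTER_CUBIC); cv2.imwrite("pics/sc1.png",c)
E
```

```text
(no output)
```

View pics/sc1.png

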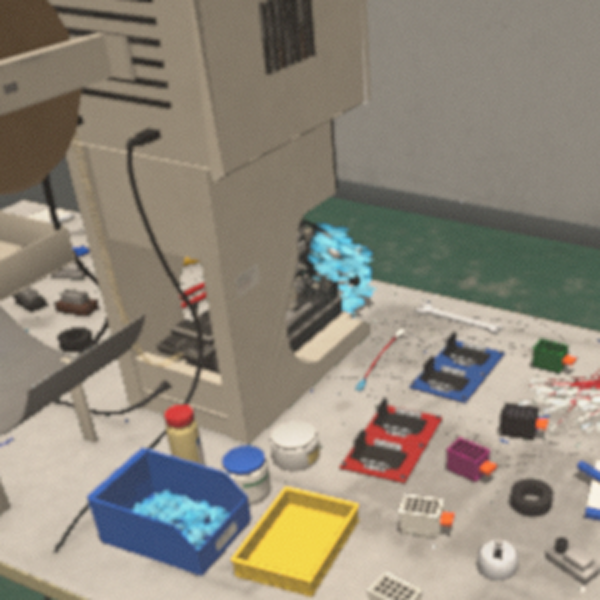

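```bash
python3 - <<'E'
from h import *
m=load if 0 else camera_model("scene")
print(bp(m,(60+242/2,438/2),0))
mt=camera_model("top")
# column corner vertical edge: scan heights for point at (60+220/2,178/2)
for z in np.arange(.2,.6,.05):
    p=bp(m,(60+218/2,180/2),z); print(round(z,2),p, proj(mt,p))
print(proj(mt,bp(m,(181,219),0)))
E
```

```text
[ 0.72711826 -0.01456026  0.        ]
0.2 [ 0.9905435  -0.35763081  0.2       ] [420.56168785 -69.63651649]
0.25 [ 0.90272882 -0.25313402  0.25      ] [370.6928871  -44.58930035]
0.3 [ 0.81491414 -0.14863724  0.3       ] [313.07962195 -15.65233207]
0.35 [ 0.72709947 -0.04414045  0.35      ] [245.76598356  18.1567675 ]
0.4 [0.63928479 0.06035633 0.4       ] [166.07688427  58.18159393]
0.45 [0.55147011 0.16485312 0.45      ] [ 70.25404781 106.30978752]
0.5 [0.46365544 0.26934991 0.5       ] [-47.1539926  165.27941424]
0.55 [0.37584076 0.37384669 0.55      ] [-194.36644924  239.21867416]
[245.20224816 107.45462399]
```

>>> apply_moves:
  deltas:
    - {"xyz": [0.019, 0.0235, -0.008], "turn": -0.025}
    - {"xyz": [0.019, 0.0235, -0.008], "turn": -0.025}
    - {"xyz": [0.019, 0.0235, -0.008], "turn": -0.025}
    - {"xyz": [0.019, 0.0235, -0.008], "turn": -0.025}
    - {"xyz": [0.019, 0.0235, -0.008], "turn": -0.025}
    - {"xyz": [0.019, 0.0235, -0.008], "turn": -0.025}
    - {"xyz": [0.019, 0.0235, -0.008], "turn": -0.025}
    - {"xyz": [0.019, 0.0235, -0.008], "turn": -0.025}
    - {"xyz": [0.019, 0.0235, -0.008], "turn": -0.025}
    - {"xyz": [0.019, 0.0235, -0.008], "turn": -0.025}
    - {"xyz": [0.019, 0.0235, -0.008], "turn": -0.025}
    - {"xyz": [0, 0, 0], "turn": 0}
  claw: -0.2
  squeeze: 30

```text
clock: 1.15
tcp_pos: [0.3983, -0.3846, 0.315]
orientation: [-3.137, -0.017, -0.0]
contact_force: [1.2, 0.2, 0.6]
grip_width: 0.0512
```

```bash
python3 - <<'E'
from h import *
print(readout.get_obs()['tcp_pos'])
m,im=snap("w1","wrist"); print(-m['R'].T@m['t'])
for n,X in dict(green=[.4156,-.3675,.036],fl=[.534+.02,-.295+.039,.006]).items(): print(n,proj(m,X))
E
```

```text
[ 0.39827615 -0.3846352   0.31504849]
[ 0.46991345 -0.38290931  0.28380517]
green [255.19546215 184.22282614]
fl [ 92.91356696 -26.30874102]
```

View pics/w1.png

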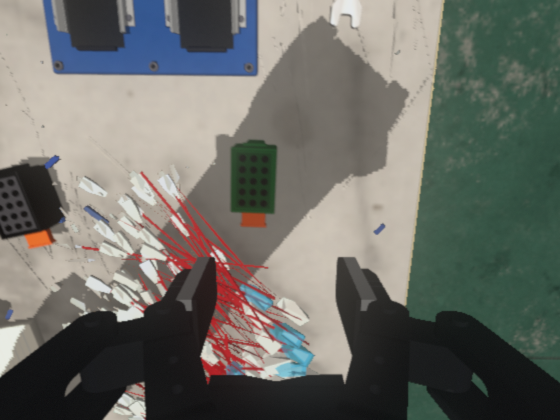

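```bash
cat >> h.py <<'E'
def crop(src,n,x0,y0,x1,y1,s):
    im=cv2.imread(f"pics/{src}.png")
    c=cv2.resize(im[y0:y1,x0:x1],None,fx=s,fy=s,interpolation=cv2.INTER_CUBIC)
    for x in range((x0+9)//10*10,x1,10):
        cv2.line(c,((x-x0)*s,0),((x-x0)*s,6),(255,0,255),1); cv2.putText(c,str(x),((x-x0)*s,16),0,.35,(255,0,255),1)
    for y in range((y0+9)//10*10,y1,10):
        cv2.line(c,(0,(y-y0)*s),(6,(y-y0)*s),(255,0,255),1); cv2.putText(c,str(y),(8,(y-y0)*s+4),0,.35,(255,0,255),1)
    cv2.imwrite(f"pics/{n}.png",c)
def quad(m,n,pts,z):
    P=np.array([bp(m,p,z) for p in pts])[:,:2]
    TL,TR,BR,BL=P; c=P.mean(0); ax=(TL+TR-BL-BR)/2; ay=(TL+BL-TR-BR)/2
    print(n,c.round(4),"lenx %.4f leny %.4f yaw %.3f %.3f"%(np.linalg.norm(ax),np.linalg.norm(ay),np.arctan2(ax[1],ax[0]),np.arctan2(-ay[0],ay[1])))
    return c
E
python3 -c "
from h import *
crop('w1','w1a',215,130,295,235,5)"
```

```text
(no output)
```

View pics/w1a.png

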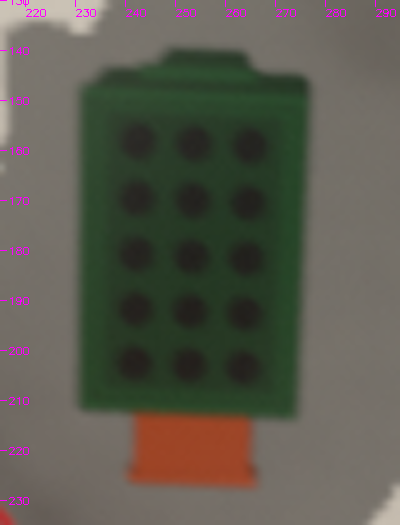

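```bash
python3 - <<'E'
from h import *
m=load("w1"); f=lambda u,v:(215+u/5,130+v/5)
quad(m,"g corners",[f(83,90),f(308,95),f(297,416),f(80,410)],.036)
quad(m,"g holes",[f(138,141),f(250,146),f(243,366),f(133,363)],.036)
print("blue front L,R",bp(m,(53,74),.006),bp(m,(256,76),.006))
E
```

```text
g corners [ 0.4176 -0.3662] lenx 0.0461 leny 0.0312 yaw -0.028 -0.014
g holes [ 0.4178 -0.3661] lenx 0.0318 leny 0.0157 yaw -0.034 -0.025
blue front L,R [ 0.48952711 -0.21830784  0.006     ] [ 0.48968026 -0.36665849  0.006     ]
```

```bash
python3 - <<'E'
from h import *
m=load("w1"); f=lambda u,v:(215+u/5,130+v/5)
print("slide tip z.023",bp(m,f(193,484),.023),"front .036",bp(m,f(188,413),.036))
for z in (.0,.01,.02,.03,.036): print("latch top",z,bp(m,f(205,50),z),"shoulder",bp(m,f(205,70),z),"edge88",bp(m,f(205,90),z))
E
```

```text
slide tip z.023 [ 0.3792556  -0.36528165  0.023     ] front .036 [ 0.3946199  -0.36550929  0.036     ]
latch top 0.0 [ 0.44303709 -0.36608199  0.        ] shoulder [ 0.43994127 -0.36606716  0.        ] edge88 [ 0.43682633 -0.36605224  0.        ]
latch top 0.01 [ 0.44398409 -0.36667491  0.01      ] shoulder [ 0.44099735 -0.3666606   0.01      ] edge88 [ 0.43799217 -0.3666462   0.01      ]
latch top 0.02 [ 0.44493109 -0.36726783  0.02      ] shoulder [ 0.44205343 -0.36725404  0.02      ] edge88 [ 0.43915801 -0.36724017  0.02      ]
latch top 0.03 [ 0.44587809 -0.36786075  0.03      ] shoulder [ 0.44310952 -0.36784748  0.03      ] edge88 [ 0.44032384 -0.36783414  0.03      ]
latch top 0.036 [ 0.44644629 -0.3682165   0.036     ] shoulder [ 0.44374317 -0.36820355  0.036     ] edge88 [ 0.44102335 -0.36819052  0.036     ]
```

>>> apply_moves:
  deltas:
    - {"xyz": [0.01, 0.009, 0], "turn": -0.018}
    - {"xyz": [0.0095, 0.0095, 0], "turn": -0.018}
    - {"xyz": [0, 0, -0.02], "turn": 0}
    - {"xyz": [0, 0, -0.02], "turn": 0}
    - {"xyz": [0, 0, -0.02], "turn": 0}
    - {"xyz": [0, 0, -0.02], "turn": 0}
    - {"xyz": [0, 0, 0], "turn": 0}
    - {"xyz": [0, 0, 0], "turn": 0}

```text
clock: 1.87
tcp_pos: [0.4128, -0.3727, 0.2362]
orientation: [-3.14, 0.054, 0.003]
contact_force: [-0.1, -0.4, 0.5]
grip_width: 0.0512
```

```bash
python3 - <<'E'
from h import *
print(readout.get_obs()['tcp_pos'])
m,im=snap("w2","wrist")
print(proj(m,[.4178,-.3661,.036]))
E
```

```text
[ 0.41276504 -0.37271279  0.23619221]
[264.78613664 241.35513793]
```

View pics/w2.png

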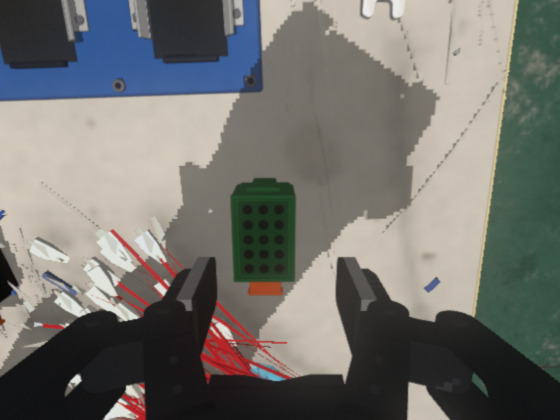

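>>> apply_moves:
  deltas:
    - {"xyz": [0.0045, 0.006, 0], "turn": 0.008}
    - {"xyz": [0, 0, -0.017], "turn": 0}
    - {"xyz": [0, 0, -0.016], "turn": 0}
    - {"xyz": [0, 0, -0.01], "turn": 0}
    - {"xyz": [0, 0, -0.006], "turn": 0}
    - {"xyz": [0, 0, 0], "turn": 0}
    - {"xyz": [0, 0, 0], "turn": 0}
    - {"xyz": [0, 0, 0], "turn": 0}

```text
clock: 2.58
tcp_pos: [0.4185, -0.3664, 0.1885]
orientation: [3.141, -0.04, 0.002]
contact_force: [-0.6, -0.1, -0.2]
grip_width: 0.0512
```

>>> apply_moves:
  deltas:
    - {"xyz": [0, 0, 0], "turn": 0}
    - {"xyz": [0, 0, 0], "turn": 0}
    - {"xyz": [0, 0, 0], "turn": 0}
    - {"xyz": [0, 0, 0], "turn": 0}
    - {"xyz": [0, 0, 0], "turn": 0}
    - {"xyz": [0, 0, 0], "turn": 0}
  claw: 1
  squeeze: 30

```text
clock: 3.08
tcp_pos: [0.4185, -0.3665, 0.1885]
orientation: [3.14, -0.04, 0.002]
contact_force: [-0.5, -0.1, 7.0]
grip_width: 0.0316
```

```bash
python3 - <<'E'
from h import *
print(readout.get_obs()['tcp_pos'])
m,im=snap("w3","wrist")
print(proj(m,[.4178,-.3661,.036]))
E
```

```text
[ 0.41846738 -0.36647234  0.18850731]
[277.15879632 302.15381334]
```

View pics/w3.png

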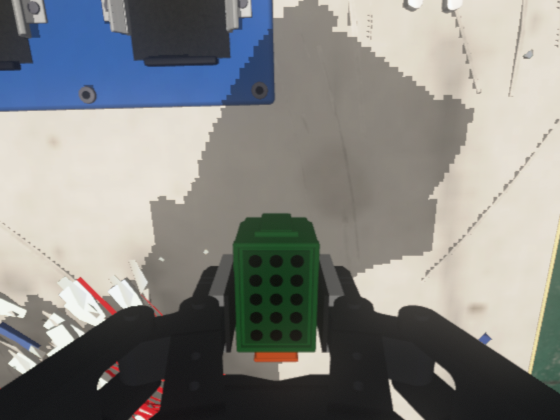

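>>> apply_moves:
  deltas:
    - {"xyz": [0, 0, 0.015], "turn": 0}
    - {"xyz": [0, 0, 0.025], "turn": 0}
    - {"xyz": [0, 0, 0.03], "turn": 0}
    - {"xyz": [0.019, 0.019, 0], "turn": 0.02}
    - {"xyz": [0.019, 0.019, 0], "turn": 0}
    - {"xyz": [0.019, 0.019, 0], "turn": 0}
    - {"xyz": [0.019, 0.019, 0], "turn": 0}
    - {"xyz": [0.019, 0.019, 0], "turn": 0}
    - {"xyz": [0.017, 0.0175, 0], "turn": 0}
    - {"xyz": [0, 0, 0], "turn": 0}
    - {"xyz": [0, 0, 0], "turn": 0}
    - {"xyz": [0, 0, 0], "turn": 0}

```text
clock: 4.13
tcp_pos: [0.5295, -0.2541, 0.2575]
orientation: [3.141, -0.009, -0.002]
contact_force: [-0.4, -0.3, 0.2]
grip_width: 0.0315
```

```bash
python3 - <<'E'
from h import *
print(readout.get_obs()['tcp_pos'])
m,im=snap("w4","wrist")
for s in ((1,1),(1,-1),(-1,-1),(-1,1)): print(proj(m,[.5356+.046*s[0],-.2925+.075*s[1],.006]))
E
```

```text
[ 0.52951986 -0.25406996  0.25747109]
[216.53371535 137.85572946]
[464.55007013 136.46844231]
[445.27410639 274.6785513 ]
[223.58409254 275.75039081]
```

View pics/w4.png

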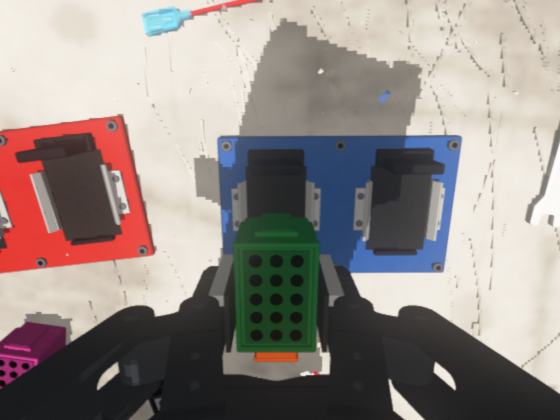

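```bash
python3 - <<'E'
from h import *
crop('w4','w4a',205,120,475,285,3)
E
```

```text
(no output)
```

View pics/w4a.png

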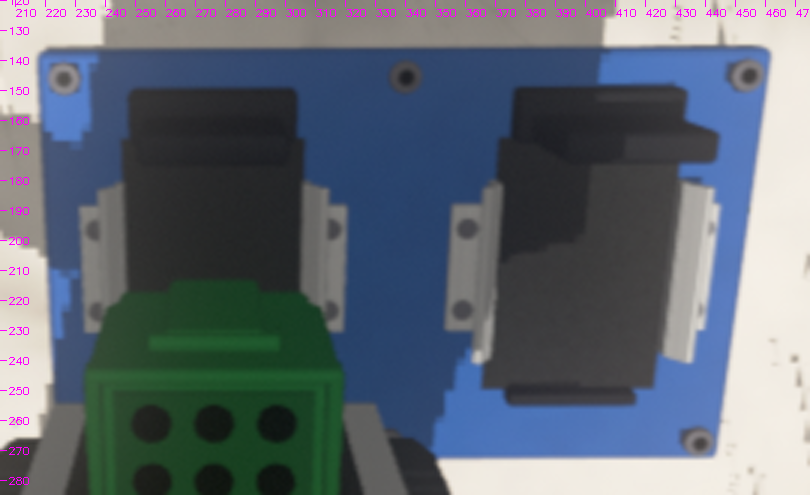

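```bash
python3 - <<'E'
from h import *
np.set_printoptions(precision=4,suppress=True)
m=load("w4")
TL,TR,BR,BM=[bp(m,p,.006) for p in ((218.3,136),(461.3,135.3),(444,272.3),(350,273))]
print(TL,TR,BR,BM,"len",TL[1]-TR[1],TR[0]-BR[0],"yaw",(TL[0]-TR[0])/-(TL[1]-TR[1]))
print("mid",(TL+TR)/2)
print("hand holes TL,TR,BL,BR"); quad(m,"hold",[(255.7,261),(296.5,261),(296,335.5),(256,335.5)],.105)
E
```

```text
[ 0.5827 -0.2186  0.006 ] [ 0.5823 -0.3654  0.006 ] [ 0.4914 -0.3664  0.006 ] [ 0.4912 -0.303   0.006 ] len 0.14681361170715587 0.09093238459170322 yaw -0.0026774632811504273
mid [ 0.5825 -0.292   0.006 ]
hand holes TL,TR,BL,BR
hold [ 0.5297 -0.2533] lenx 0.0318 leny 0.0154 yaw -0.007 -0.005
```

>>> apply_moves:
  deltas:
    - {"xyz": [0.007, 0.0008, 0], "turn": 0}
    - {"xyz": [0, 0, -0.015], "turn": 0}
    - {"xyz": [0, 0, -0.015], "turn": 0}
    - {"xyz": [0, 0, -0.015], "turn": 0}
    - {"xyz": [0, 0, -0.006], "turn": 0}
    - {"xyz": [0, 0, 0], "turn": 0}
    - {"xyz": [0, 0, 0], "turn": 0}

```text
clock: 4.77
tcp_pos: [0.5371, -0.2534, 0.2068]
orientation: [3.141, -0.01, -0.0]
contact_force: [-0.2, -0.3, -0.5]
grip_width: 0.0313
```

>>> apply_moves:
  deltas:
    - {"xyz": [0, 0, -0.004], "turn": 0}
    - {"xyz": [0, 0, -0.004], "turn": 0}
    - {"xyz": [0, 0, -0.003], "turn": 0}
    - {"xyz": [0, 0, 0], "turn": 0}
    - {"xyz": [0, 0, 0], "turn": 0}

```text
clock: 5.18
tcp_pos: [0.5372, -0.2528, 0.1957]
orientation: [3.142, -0.008, 0.0]
contact_force: [-0.7, 1.0, -0.5]
grip_width: 0.0313
```

```bash
python3 - <<'E'
from h import *
o=readout.get_obs();print(o['tcp_pos'],o['contact_force'],o['moment'])
snap("w5","wrist");snap("s5","scene"); crop("s5","s5a",240,150,400,260,5)
E
```

```text
[ 0.53715354 -0.2527901   0.19569964] [-0.67171948  1.00604347 -0.47681316] [-0.00956808 -0.01456685  0.01831317]
```

View pics/w5.png

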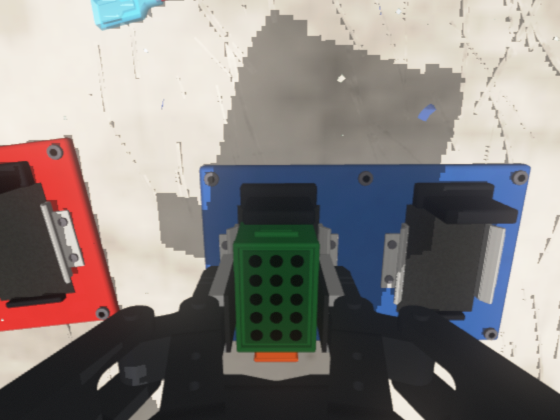

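View pics/s5a.png

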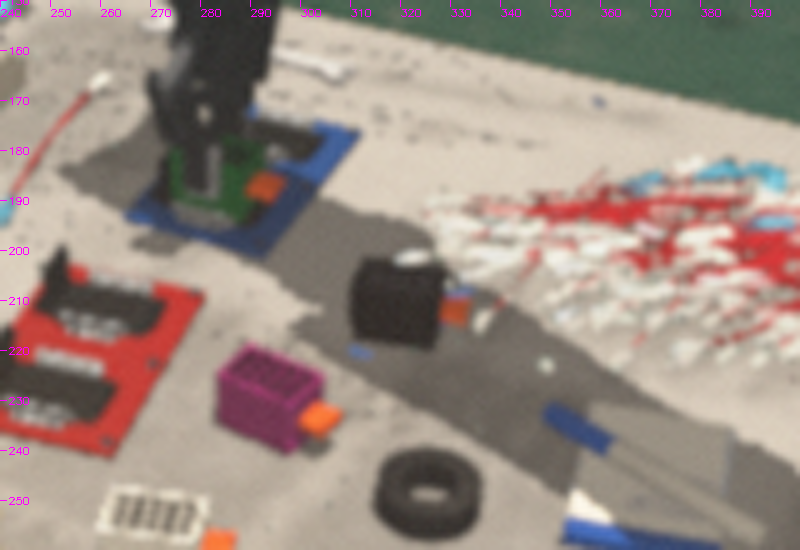

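>>> apply_moves:
  deltas:
    - {"xyz": [0, 0, -0.002], "turn": 0}
    - {"xyz": [0, 0, 0], "turn": 0}
    - {"xyz": [0, 0, 0], "turn": 0}

```text
clock: 5.53
tcp_pos: [0.5374, -0.2529, 0.1946]
orientation: [3.141, -0.008, 0.002]
contact_force: [-1.3, 1.0, 5.9]
grip_width: 0.0312
```

>>> apply_moves:
  deltas:
    - {"xyz": [0, 0, 0], "turn": 0}
    - {"xyz": [0, 0, 0], "turn": 0}
    - {"xyz": [0, 0, 0], "turn": 0}
    - {"xyz": [0, 0, 0], "turn": 0}
    - {"xyz": [0, 0, 0.02], "turn": 0}
    - {"xyz": [0, 0, 0.03], "turn": 0}
    - {"xyz": [0, 0, 0.03], "turn": 0}
    - {"xyz": [-0.03, 0, 0.02], "turn": 0}
    - {"xyz": [-0.03, 0.02, 0.01], "turn": 0}
    - {"xyz": [0, 0, 0], "turn": 0}
    - {"xyz": [0, 0, 0], "turn": 0}
  claw: -0.2

```text
clock: 6.45
tcp_pos: [0.4759, -0.2323, 0.3043]
orientation: [3.141, -0.008, 0.0]
contact_force: [0.1, -0.3, -0.0]
grip_width: 0.051
```

```bash
python3 - <<'E'
from h import *
o=readout.get_obs();print(o['tcp_pos'],o['contact_force'],o['orientation'])
snap("w6","wrist")
E
```

```text
[ 0.47589956 -0.23225625  0.30431892] [ 0.11975897 -0.25055995 -0.04370221] [ 3.14144262e+00 -7.77006104e-03  3.78585177e-04]
```

View pics/w6.png

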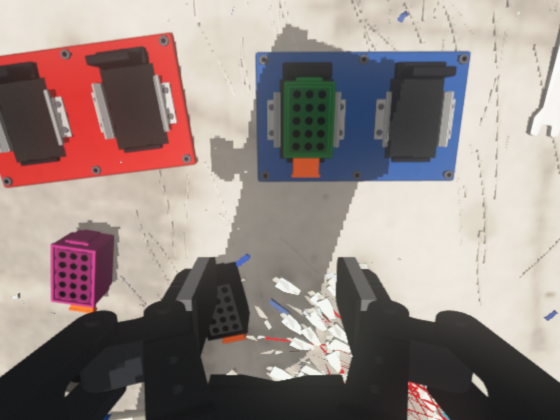

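>>> apply_moves:
  deltas:
    - {"xyz": [-0.012, 0.025, 0], "turn": -0.03}
    - {"xyz": [-0.012, 0.025, 0], "turn": -0.03}
    - {"xyz": [-0.012, 0.025, 0], "turn": -0.03}
    - {"xyz": [-0.012, 0.025, -0.01], "turn": -0.03}
    - {"xyz": [-0.012, 0.025, -0.01], "turn": -0.03}
    - {"xyz": [-0.012, 0.025, -0.01], "turn": -0.03}
    - {"xyz": [0, 0, 0], "turn": 0}
    - {"xyz": [0, 0, 0], "turn": 0}
    - {"xyz": [0, 0, 0], "turn": 0}

```text
clock: 7.25
tcp_pos: [0.4063, -0.0831, 0.2737]
orientation: [3.128, -0.289, 0.001]
contact_force: [0.5, -0.3, 0.4]
grip_width: 0.0515
```

```bash
python3 - <<'E'
from h import *
o=readout.get_obs();print(o['tcp_pos'],o['contact_force'],o['orientation'])
snap("w7","wrist")
E
```

```text
[ 0.40631551 -0.08311312  0.27366982] [ 0.50341492 -0.34170049  0.41490666] [ 3.12813771e+00 -2.89424682e-01  1.12318793e-03]
```

View pics/w7.png

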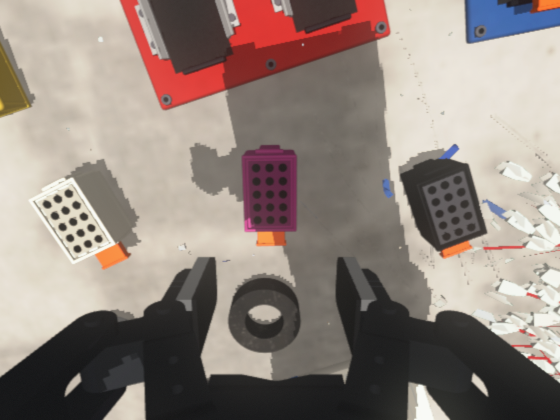

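```bash
python3 - <<'E'
from h import *
a=[]
for i,(x0,y0) in enumerate([(25,170),(225,140),(395,155)]):
    crop('w7','t',x0,y0,x0+110,y0+110,5); cv2.imwrite(f'pics/w7_{i}.png',cv2.imread('pics/t.png'))
E
```

```text
(no output)
```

View pics/w7_0.png

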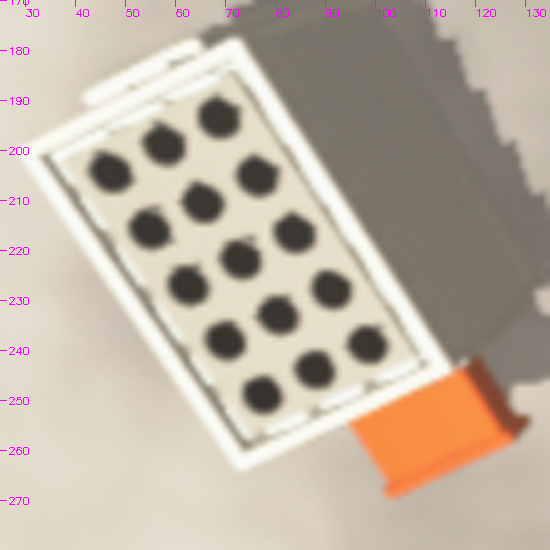

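View pics/w7_1.png

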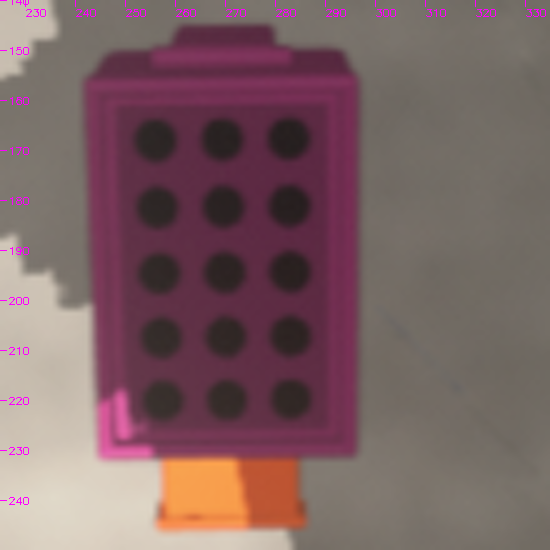

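View pics/w7_2.png

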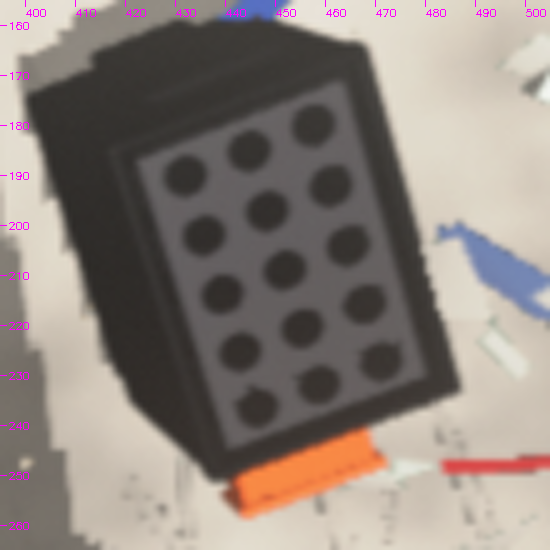

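```bash
python3 - <<'E'
from h import *
m=load("w7")
def q(n,x0,y0,p): quad(m,n,[(x0+u/5,y0+v/5) for u,v in p],.036)
q("wopen",25,170,[(109,173),(219,118),(367,345),(262,395)])
q("violet",225,140,[(155,140),(288,138),(291,399),(162,401)])
q("black",395,155,[(185,176),(313,125),(381,361),(257,408)])
L,R=bp(m,(166,109),.006),bp(m,(389,32),.006)
print("red",L,R,np.linalg.norm(L-R),np.arctan2(-(L-R)[0],(L-R)[1]), (L+R)/2)
yw=np.arctan2(-(L-R)[0],(L-R)[1]); c=(L+R)[:2]/2+.046*np.array([np.cos(yw),np.sin(yw)]); print("centre",c)
for s in (1,-1): print("nest",c+s*.039*np.array([-np.sin(yw),np.cos(yw)]))
E
```

```text
wopen [0.4321 0.0385] lenx 0.0318 leny 0.0156 yaw 0.263 0.259
violet [ 0.4271 -0.0822] lenx 0.0319 leny 0.0155 yaw -0.171 -0.169
black [ 0.3983 -0.1879] lenx 0.0318 leny 0.0155 yaw 0.216 0.220
red [ 0.48699323 -0.02586643  0.006     ] [ 0.50554092 -0.16965865  0.006     ] 0.1449835134727482 0.12828124412889724 [ 0.49626708 -0.09776254  0.006     ]
centre [ 0.54188911 -0.09187777]
nest [ 0.53689985 -0.05319822]
nest [ 0.54687836 -0.13055732]
```

>>> apply_moves:
  deltas:
    - {"xyz": [0.0215, 0.0005, 0], "turn": 0.015}
    - {"xyz": [0, 0, -0.02], "turn": 0}
    - {"xyz": [0, 0, -0.02], "turn": 0}
    - {"xyz": [0, 0, -0.02], "turn": 0}
    - {"xyz": [0, 0, -0.015], "turn": 0}
    - {"xyz": [0, 0, -0.008], "turn": 0}
    - {"xyz": [0, 0, -0.004], "turn": 0}
    - {"xyz": [0, 0, 0], "turn": 0}
    - {"xyz": [0, 0, 0], "turn": 0}
    - {"xyz": [0, 0, 0], "turn": 0}

```text
clock: 8.13
tcp_pos: [0.4271, -0.0826, 0.1875]
orientation: [3.13, -0.268, 0.003]
contact_force: [0.2, 0.2, -0.3]
grip_width: 0.0514
```

```bash
python3 - <<'E'
from h import *
o=readout.get_obs();print(o['tcp_pos'],o['contact_force'],o['orientation'])
m,_=snap("w8","wrist"); print(proj(m,[.4271,-.0822,.036]))
E
```

```text
[ 0.4271462  -0.08258541  0.18747584] [ 0.16902513  0.17053587 -0.32337253] [ 3.13007989e+00 -2.67656490e-01  2.63009290e-03]
[277.81013235 302.13312663]
```

View pics/w8.png

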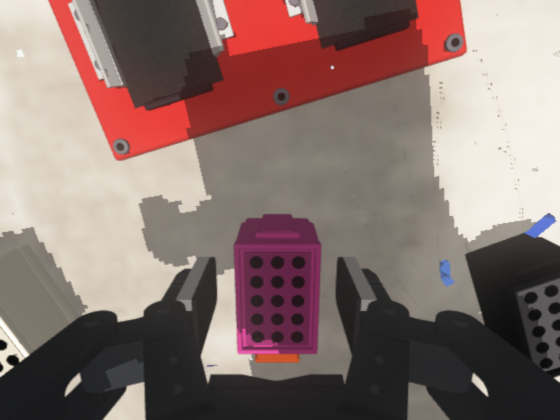

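>>> apply_moves:
  deltas:
    - {"xyz": [0, 0, 0], "turn": 0}
    - {"xyz": [0, 0, 0], "turn": 0}
    - {"xyz": [0, 0, 0], "turn": 0}
    - {"xyz": [0, 0, 0], "turn": 0}
    - {"xyz": [0, 0, 0], "turn": 0}
    - {"xyz": [0, 0, 0.02], "turn": 0}
    - {"xyz": [0, 0, 0.03], "turn": 0}
    - {"xyz": [0, 0, 0.03], "turn": 0}
  claw: 1

```text
clock: 8.85
tcp_pos: [0.426, -0.0822, 0.2672]
orientation: [-3.13, 0.267, 0.004]
contact_force: [-0.6, -0.0, -0.3]
grip_width: 0.0313
```

>>> apply_moves:
  deltas:
    - {"xyz": [0.013, -0.028, 0], "turn": 0.0185}
    - {"xyz": [0.013, -0.028, 0], "turn": 0.0185}
    - {"xyz": [0.013, -0.028, 0], "turn": 0.0185}
    - {"xyz": [0.013, -0.028, 0], "turn": 0.0185}
    - {"xyz": [0.013, -0.028, 0], "turn": 0.0185}
    - {"xyz": [0.013, -0.028, 0], "turn": 0.0185}
    - {"xyz": [0.013, -0.028, 0], "turn": 0.0185}
    - {"xyz": [0.01, -0.028, 0], "turn": 0.0185}
    - {"xyz": [0.0095, -0.0248, -0.01], "turn": 0.019}
    - {"xyz": [0, 0, 0], "turn": 0}
    - {"xyz": [0, 0, 0], "turn": 0}
    - {"xyz": [0, 0, 0], "turn": 0}

```text
clock: 9.85
tcp_pos: [0.5368, -0.3303, 0.2563]
orientation: [-3.14, 0.005, 0.002]
contact_force: [-0.6, 0.5, -1.5]
grip_width: 0.0312
```

```bash
python3 - <<'E'
from h import *
o=readout.get_obs();print(o['tcp_pos'],o['contact_force'],o['orientation'])
m,_=snap("w9","wrist")
E
```

```text
[ 0.53681005 -0.33032875  0.25626434] [-0.6346545   0.47428888 -1.53294752] [-3.14042530e+00  4.83534973e-03  1.66450733e-03]
```

View pics/w9.png

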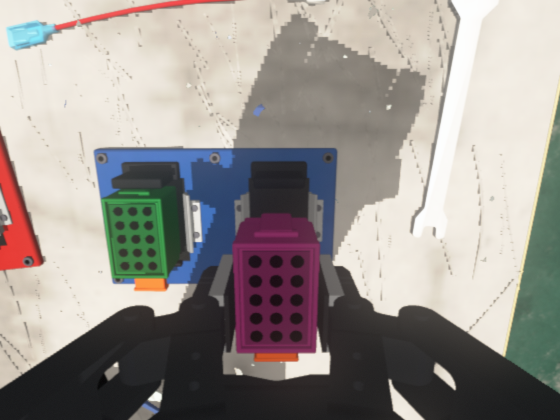

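```bash
python3 - <<'E'
from h import *
np.set_printoptions(precision=4,suppress=True)
m=load("w9"); 
a,b=bp(m,(95.5,149.5),.006),bp(m,(336,149.5),.006); print(a,b,(a+b)/2,bp(m,(105,283),.006))
z=.2563-.1875+.036
quad(m,"hold",[(256,262),(297,262),(297,337),(256,337)],z)
E
```

```text
[ 0.5822 -0.2195  0.006 ] [ 0.5817 -0.3657  0.006 ] [ 0.582  -0.2926  0.006 ] [ 0.4922 -0.2129  0.006 ]
hold [ 0.537  -0.3295] lenx 0.0319 leny 0.0155 yaw -0.003 -0.002
```

>>> apply_moves:
  deltas:
    - {"xyz": [0, -0.0012, 0], "turn": 0}
    - {"xyz": [0, 0, -0.015], "turn": 0}
    - {"xyz": [0, 0, -0.018], "turn": 0}
    - {"xyz": [0, 0, -0.015], "turn": 0}
    - {"xyz": [0, 0, -0.005], "turn": 0}
    - {"xyz": [0, 0, -0.004], "turn": 0}
    - {"xyz": [0, 0, -0.004], "turn": 0}
    - {"xyz": [0, 0, -0.003], "turn": 0}
    - {"xyz": [0, 0, 0], "turn": 0}
    - {"xyz": [0, 0, 0], "turn": 0}

```text
clock: 10.73
tcp_pos: [0.5374, -0.3324, 0.1935]
orientation: [3.141, -0.005, 0.002]
contact_force: [-1.7, 0.6, 1.8]
grip_width: 0.0312
```

>>> apply_moves:
  deltas:
    - {"xyz": [0, 0, 0], "turn": 0}
    - {"xyz": [0, 0, 0], "turn": 0}
    - {"xyz": [0, 0, 0], "turn": 0}
    - {"xyz": [0, 0, 0], "turn": 0}
    - {"xyz": [0, 0, 0.02], "turn": 0}
    - {"xyz": [0, 0, 0.035], "turn": 0}
    - {"xyz": [0, 0, 0.035], "turn": 0}
  claw: -0.2

```text
clock: 11.32
tcp_pos: [0.5365, -0.332, 0.2825]
orientation: [-3.14, 0.005, 0.005]
contact_force: [0.2, -0.1, 0.6]
grip_width: 0.0512
```

>>> apply_moves:
  deltas:
    - {"xyz": [-0.02, 0.02, 0], "turn": 0.031}
    - {"xyz": [-0.02, 0.02, 0], "turn": 0.031}
    - {"xyz": [-0.02, 0.02, 0], "turn": 0.031}
    - {"xyz": [-0.02, 0.02, 0], "turn": 0.031}
    - {"xyz": [-0.02, 0.02, 0], "turn": 0.031}
    - {"xyz": [-0.02, 0.02, 0], "turn": 0.031}
    - {"xyz": [-0.02, 0.022, 0], "turn": 0.031}
    - {"xyz": [0, 0, 0], "turn": 0}
    - {"xyz": [0, 0, 0], "turn": 0}
    - {"xyz": [0, 0, 0], "turn": 0}

```text
clock: 12.15
tcp_pos: [0.3977, -0.1908, 0.2832]
orientation: [3.123, 0.334, 0.002]
contact_force: [0.4, -0.0, 0.6]
grip_width: 0.0516
```

```bash
python3 - <<'E'
from h import *
o=readout.get_obs();print(o['tcp_pos'],o['contact_force'],o['orientation'])
m,_=snap("w10","wrist"); print(proj(m,[.3983,-.1879,.036]))
E
```

```text
[ 0.39774808 -0.19075287  0.28315333] [ 0.35224616 -0.00110966  0.63573719] [3.12285848e+00 3.34494482e-01 2.38755510e-03]
[272.56610941 221.05643849]
```

View pics/w10.png

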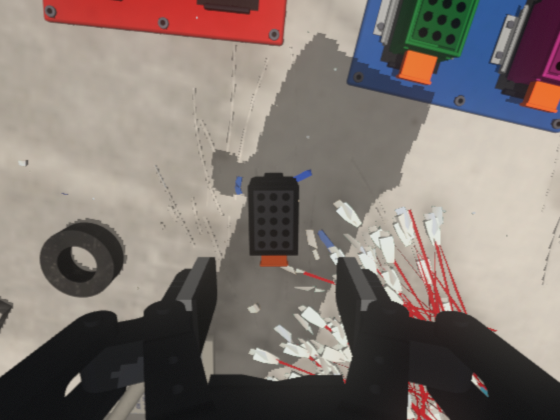

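```bash
python3 - <<'E'
from h import *
crop('w10','w10a',230,165,330,275,5)
E
```

```text
(no output)
```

View pics/w10a.png

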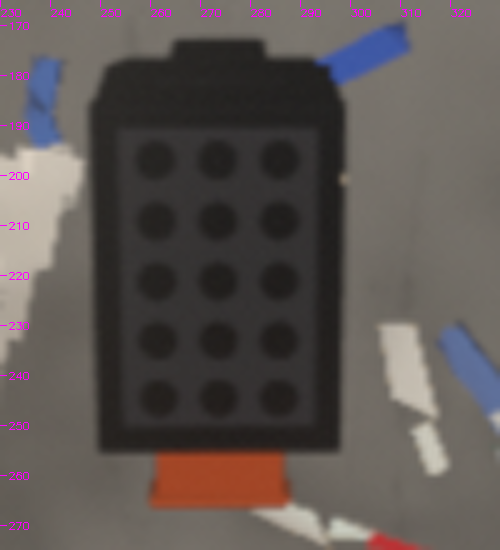

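```bash
python3 - <<'E'
from h import *
m=load("w10")
quad(m,"black",[(230+u/5,165+v/5) for u,v in [(155,160),(279,160),(278,398),(159,400)]],.036)
E
```

```text
black [ 0.3982 -0.1886] lenx 0.0319 leny 0.0154 yaw 0.218 0.222
```

>>> apply_moves:
  deltas:
    - {"xyz": [0.0012, 0.0015, -0.01], "turn": 0.006}
    - {"xyz": [0, 0, -0.02], "turn": 0}
    - {"xyz": [0, 0, -0.02], "turn": 0}
    - {"xyz": [0, 0, -0.02], "turn": 0}
    - {"xyz": [0, 0, -0.014], "turn": 0}
    - {"xyz": [0, 0, -0.008], "turn": 0}
    - {"xyz": [0, 0, -0.004], "turn": 0}
    - {"xyz": [0, 0, 0], "turn": 0}
    - {"xyz": [0, 0, 0], "turn": 0}
    - {"xyz": [0, 0, 0], "turn": 0}

```text
clock: 13.03
tcp_pos: [0.3988, -0.189, 0.1873]
orientation: [3.122, 0.344, 0.002]
contact_force: [-0.2, 0.7, 0.7]
grip_width: 0.0513
```

```bash
python3 - <<'E'
from h import *
o=readout.get_obs();print(o['tcp_pos'],o['contact_force'],o['orientation'])
m,_=snap("w11","wrist"); print(proj(m,[.3982,-.1886,.036]))
E
```

```text
[ 0.39876903 -0.18902641  0.18730064] [-0.17303378  0.7173798   0.67319035] [3.12200944e+00 3.44319334e-01 2.00399413e-03]
[276.09160024 303.86199816]
```

View pics/w11.png

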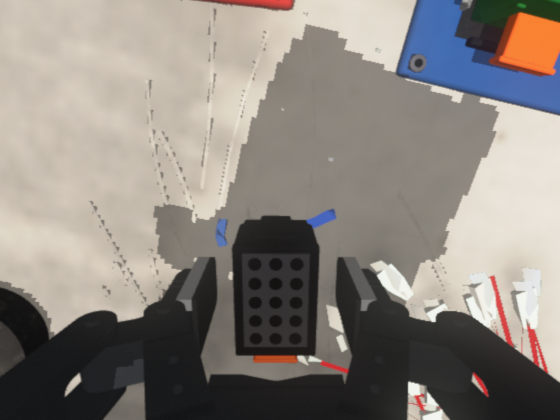

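>>> apply_moves:
  deltas:
    - {"xyz": [0, 0, 0], "turn": 0}
    - {"xyz": [0, 0, 0], "turn": 0}
    - {"xyz": [0, 0, 0], "turn": 0}
    - {"xyz": [0, 0, 0], "turn": 0}
    - {"xyz": [0, 0, 0], "turn": 0}
    - {"xyz": [0, 0, 0.02], "turn": 0}
    - {"xyz": [0, 0, 0.03], "turn": 0}
    - {"xyz": [0, 0, 0.02], "turn": 0}
  claw: 1

```text
clock: 13.75
tcp_pos: [0.3983, -0.1888, 0.2583]
orientation: [3.123, 0.345, 0.001]
contact_force: [0.1, -0.3, -0.3]
grip_width: 0.0311
```

>>> apply_moves:
  deltas:
    - {"xyz": [0.02, 0.008, 0], "turn": -0.014}
    - {"xyz": [0.02, 0.008, 0], "turn": -0.014}
    - {"xyz": [0.02, 0.008, 0], "turn": -0.014}
    - {"xyz": [0.02, 0.008, 0], "turn": -0.014}
    - {"xyz": [0.02, 0.008, 0], "turn": -0.014}
    - {"xyz": [0.02, 0.008, 0], "turn": -0.014}
    - {"xyz": [0.02, 0.0095, 0], "turn": -0.014}
    - {"xyz": [0.005, 0, 0], "turn": 0}
    - {"xyz": [0, 0, 0], "turn": 0}
    - {"xyz": [0, 0, 0], "turn": 0}
    - {"xyz": [0, 0, 0], "turn": 0}

```text
clock: 14.67
tcp_pos: [0.542, -0.1321, 0.2564]
orientation: [3.136, 0.19, -0.003]
contact_force: [0.2, -0.2, 0.2]
grip_width: 0.0315
```

```bash
python3 - <<'E'
from h import *
o=readout.get_obs();print(o['tcp_pos'],o['contact_force'],o['orientation'],o['grip_width'])
m,_=snap("w12","wrist")
E
```

```text
[ 0.54203261 -0.1321449   0.25642247] [ 0.15214108 -0.20754614  0.21017484] [ 3.13558519e+00  1.89513349e-01 -2.64406985e-03] 0.03151922982631076
```

View pics/w12.png

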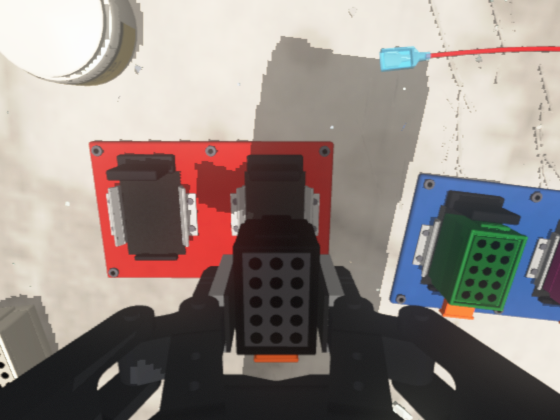

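```bash
python3 - <<'E'
from h import *
np.set_printoptions(precision=4,suppress=True)
crop('w12','w12a',80,130,345,285,3)
m=load("w12"); 
TL,TR,BL=[bp(m,p,.006)[:2] for p in ((90.5,142),(332.5,142),(107,277.5))]
d=TL-TR; yw=np.arctan2(-d[0],d[1]); ex=np.array([np.cos(yw),np.sin(yw)]); ey=np.array([-ex[1],ex[0]])
e=TL-BL;print(np.linalg.norm(d),np.linalg.norm(e),"yaw",yw,np.arctan2(e[1],e[0]))
c=(TL+TR)/2-.0455*ex; print("c",c,"L",c+.039*ey,"R",c-.039*ey)
z=.2564-.1873+.036
quad(m,"hold",[(255,264),(297,264),(296,338),(256,338)],z)
E
```

```text
0.1462942091737137 0.09045506463700594 yaw 0.12076407382899351 0.09893032418090061
c [ 0.5412 -0.0922] L [ 0.5365 -0.0535] R [ 0.5459 -0.1309]
hold [ 0.5417 -0.1314] lenx 0.0315 leny 0.0155 yaw 0.121 0.121
```

View pics/w12a.png

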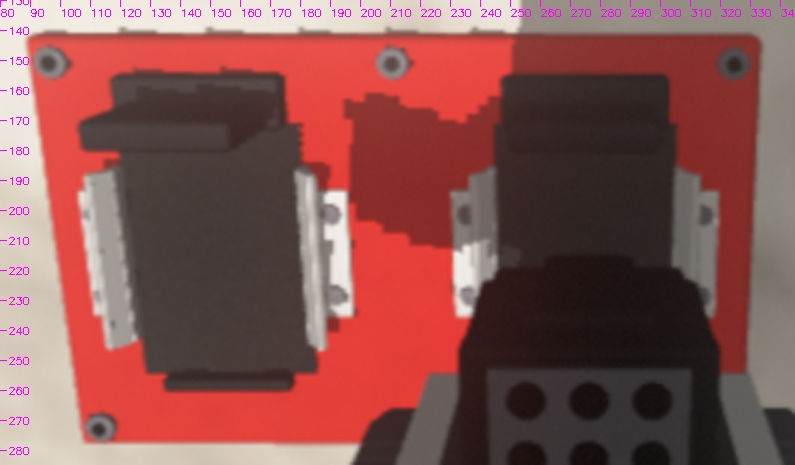

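>>> apply_moves:
  deltas:
    - {"xyz": [0.004, 0.0004, 0], "turn": 0}
    - {"xyz": [0, 0, -0.015], "turn": 0}
    - {"xyz": [0, 0, -0.018], "turn": 0}
    - {"xyz": [0, 0, -0.015], "turn": 0}
    - {"xyz": [0, 0, -0.005], "turn": 0}
    - {"xyz": [0, 0, -0.004], "turn": 0}
    - {"xyz": [0, 0, -0.004], "turn": 0}
    - {"xyz": [0, 0, -0.003], "turn": 0}
    - {"xyz": [0, 0, 0], "turn": 0}
    - {"xyz": [0, 0, 0], "turn": 0}

```text
clock: 15.55
tcp_pos: [0.5474, -0.1311, 0.1934]
orientation: [3.135, 0.191, 0.001]
contact_force: [-1.4, 0.4, 2.9]
grip_width: 0.0313
```

>>> apply_moves:
  deltas:
    - {"xyz": [0, 0, 0], "turn": 0}
    - {"xyz": [0, 0, 0], "turn": 0}
    - {"xyz": [0, 0, 0], "turn": 0}
    - {"xyz": [0, 0, 0], "turn": 0}
    - {"xyz": [0, 0, 0.02], "turn": 0}
    - {"xyz": [0, 0, 0.035], "turn": 0}
    - {"xyz": [0, 0, 0.035], "turn": 0}
  claw: -0.2

```text
clock: 16.13
tcp_pos: [0.5467, -0.1308, 0.2827]
orientation: [-3.135, -0.191, 0.005]
contact_force: [1.3, 0.2, 0.1]
grip_width: 0.0515
```

>>> apply_moves:
  deltas:
    - {"xyz": [-0.02, 0.024, 0], "turn": 0.02}
    - {"xyz": [-0.02, 0.024, 0], "turn": 0.02}
    - {"xyz": [-0.02, 0.024, 0], "turn": 0.02}
    - {"xyz": [-0.02, 0.024, 0], "turn": 0.02}
    - {"xyz": [-0.02, 0.024, 0], "turn": 0.02}
    - {"xyz": [-0.02, 0.024, 0], "turn": 0.02}
    - {"xyz": [-0.01, 0.024, 0], "turn": 0.02}
    - {"xyz": [0, 0, 0], "turn": 0}
    - {"xyz": [0, 0, 0], "turn": 0}
    - {"xyz": [0, 0, 0], "turn": 0}

```text
clock: 16.97
tcp_pos: [0.4177, 0.0367, 0.2829]
orientation: [3.115, 0.41, 0.001]
contact_force: [0.4, -0.0, 0.6]
grip_width: 0.051
```

```bash
python3 - <<'E'
from h import *
o=readout.get_obs();print(o['tcp_pos'],o['contact_force'],o['orientation'])
m,_=snap("w13","wrist"); print(proj(m,[.4321,.0385,.036]))
crop('w13','w13a',230,130,330,240,5)
E
```

```text
[0.41774889 0.03670466 0.28289158] [ 0.41820132 -0.00231569  0.57290762] [3.11451212e+00 4.09501663e-01 1.14730259e-03]
[280.11035686 200.84545783]
```

View pics/w13.png

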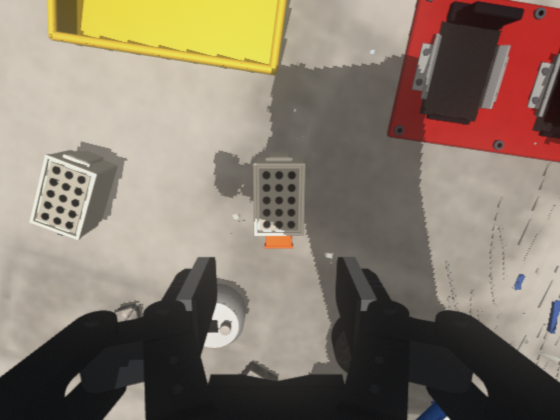

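View pics/w13a.png

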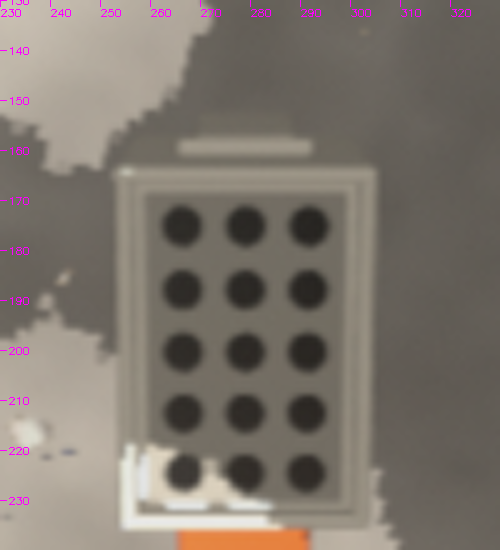

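```bash
python3 - <<'E'
from h import *
m=load("w13")
quad(m,"wo",[(230+u/5,130+v/5) for u,v in [(182,226),(309,226),(306,473),(184,473)]],.036)
crop('w13','w13b',20,140,120,250,5)
E
```

```text
wo [0.4322 0.0392] lenx 0.0318 leny 0.0155 yaw 0.262 0.261
```

View pics/w13b.png

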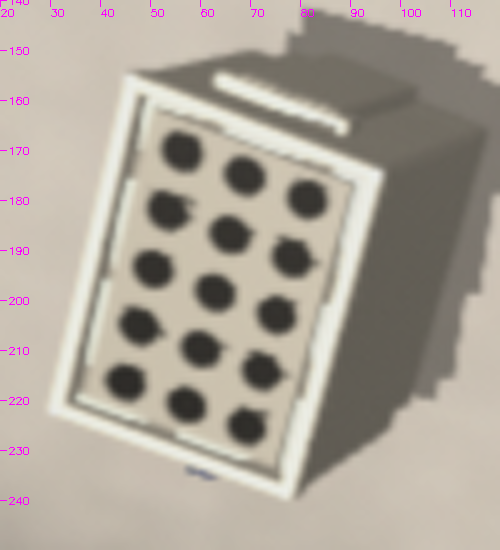

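>>> apply_moves:
  deltas:
    - {"xyz": [0.0152, 0.0018, -0.01], "turn": 0}
    - {"xyz": [0, 0, -0.02], "turn": 0}
    - {"xyz": [0, 0, -0.02], "turn": 0}
    - {"xyz": [0, 0, -0.02], "turn": 0}
    - {"xyz": [0, 0, -0.014], "turn": 0}
    - {"xyz": [0, 0, -0.008], "turn": 0}
    - {"xyz": [0, 0, -0.004], "turn": 0}
    - {"xyz": [0, 0, 0], "turn": 0}
    - {"xyz": [0, 0, 0], "turn": 0}
    - {"xyz": [0, 0, 0], "turn": 0}

```text
clock: 17.85
tcp_pos: [0.433, 0.0388, 0.1874]
orientation: [3.115, 0.409, 0.002]
contact_force: [-0.8, -0.9, -0.1]
grip_width: 0.0513
```

```bash
python3 - <<'E'
from h import *
o=readout.get_obs();print(o['tcp_pos'],o['contact_force'],o['orientation'])
m,_=snap("w14","wrist"); print(proj(m,[.4322,.0390,.036]))
m=load("w13")
quad(m,"ws",[(20+u/5,140+v/5) for u,v in [(182,151),(307,199),(246,426),(125,382)]],.036)
E
```

```text
[0.43300696 0.0387706  0.18740916] [-0.77891632 -0.93716778 -0.07532464] [3.11475411e+00 4.09350137e-01 2.29078409e-03]
[276.48433509 304.48375181]
ws [0.3987 0.1694] lenx 0.0318 leny 0.0155 yaw -0.132 -0.129
```

View pics/w14.png

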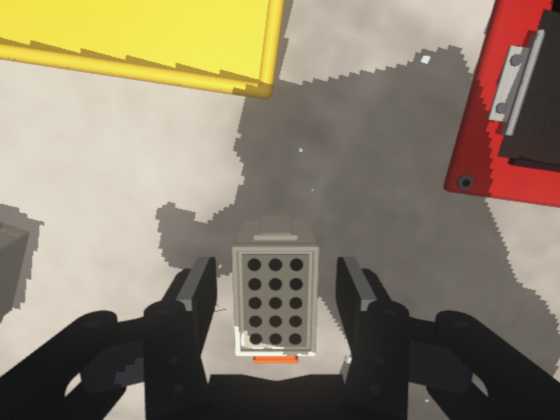

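>>> apply_moves:
  deltas:
    - {"xyz": [0, 0, 0], "turn": 0}
    - {"xyz": [0, 0, 0], "turn": 0}
    - {"xyz": [0, 0, 0], "turn": 0}
    - {"xyz": [0, 0, 0], "turn": 0}
    - {"xyz": [0, 0, 0], "turn": 0}
    - {"xyz": [0, 0, 0.02], "turn": 0}
    - {"xyz": [0, 0, 0.03], "turn": 0}
    - {"xyz": [0, 0, 0.02], "turn": 0}
  claw: 1

```text
clock: 18.57
tcp_pos: [0.4325, 0.039, 0.2582]
orientation: [-3.115, -0.41, -0.0]
contact_force: [0.8, 0.3, 0.8]
grip_width: 0.0311
```

>>> apply_moves:
  deltas:
    - {"xyz": [0.016, -0.015, 0], "turn": -0.024}
    - {"xyz": [0.018, -0.015, 0], "turn": -0.024}
    - {"xyz": [0.018, -0.015, 0], "turn": -0.024}
    - {"xyz": [0.018, -0.015, 0], "turn": -0.024}
    - {"xyz": [0.018, -0.016, 0], "turn": -0.024}
    - {"xyz": [0.0153, -0.016, 0], "turn": -0.021}
    - {"xyz": [0, 0, 0], "turn": 0}
    - {"xyz": [0, 0, 0], "turn": 0}
    - {"xyz": [0, 0, 0], "turn": 0}
    - {"xyz": [0, 0, 0], "turn": 0}

```text
clock: 19.4
tcp_pos: [0.535, -0.0522, 0.2565]
orientation: [-3.135, -0.192, 0.002]
contact_force: [-1.2, -0.4, -0.6]
grip_width: 0.0313
```

```bash
python3 - <<'E'
from h import *
o=readout.get_obs();print(o['tcp_pos'],o['contact_force'],o['orientation'],o['grip_width'])
m,_=snap("w15","wrist")
crop('w15','w15a',200,130,470,285,3)
E
```

```text
[ 0.53502869 -0.05222101  0.25653138] [-1.16284759 -0.42547465 -0.59147341] [-3.13525596e+00 -1.91942317e-01  1.63104690e-03] 0.03130987156703149
```

View pics/w15.png

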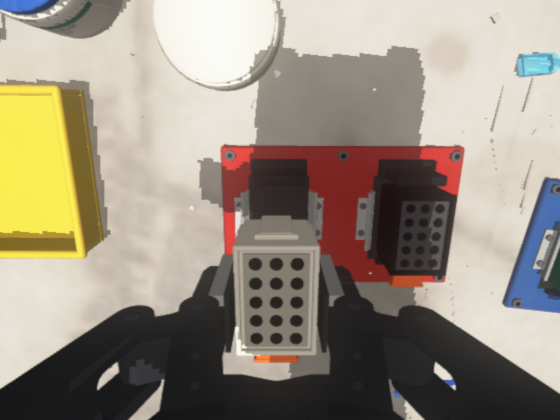

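View pics/w15a.png

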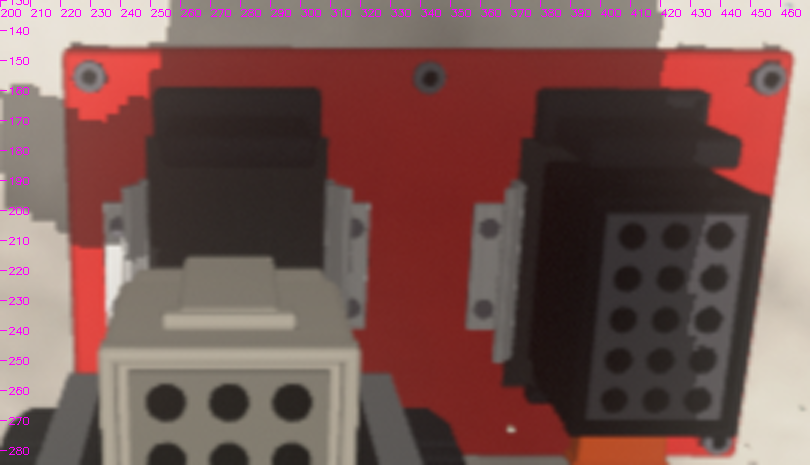

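```bash
python3 - <<'E'
from h import *
np.set_printoptions(precision=4,suppress=True)
m=load("w15"); 
TL,TR,BR=[bp(m,p,.006)[:2] for p in ((221.7,146.7),(463.7,146.7),(445,281))]
d=TL-TR; yw=np.arctan2(-d[0],d[1]); ex=np.array([np.cos(yw),np.sin(yw)]); ey=np.array([-ex[1],ex[0]])
print(np.linalg.norm(d),"yaw",yw)
c=(TL+TR)/2-.0455*ex; print("c",c,"L",c+.039*ey)
a,b=[bp(m,p,.012)[:2] for p in ((200+103/3,214),(200+371/3,214))]; print("cheeks mid",(a+b)/2)
z=.2565-.1874+.036
h=quad(m,"hold",[(255,264),(297,264),(296,338),(256,338)],z)
print("d in holder axes", (c+.039*ey-h)@ex,(c+.039*ey-h)@ey, ((a+b)/2-h)@ey)
E
```

```text
0.1468413809707384 yaw 0.122446693470255
c [ 0.5412 -0.0912] L [ 0.5364 -0.0525]
cheeks mid [ 0.5411 -0.0524]
hold [ 0.5347 -0.0514] lenx 0.0315 leny 0.0155 yaw 0.122 0.123
d in holder axes 0.001591133284546067 -0.0013581024771889235 -0.0017740024693013096
```

>>> apply_moves:
  deltas:
    - {"xyz": [0.0015, -0.0004, 0], "turn": 0}
    - {"xyz": [0, 0, -0.015], "turn": 0}
    - {"xyz": [0, 0, -0.018], "turn": 0}
    - {"xyz": [0, 0, -0.015], "turn": 0}
    - {"xyz": [0, 0, -0.005], "turn": 0}
    - {"xyz": [0, 0, -0.004], "turn": 0}
    - {"xyz": [0, 0, -0.004], "turn": 0}
    - {"xyz": [0, 0, -0.003], "turn": 0}
    - {"xyz": [0, 0, 0], "turn": 0}
    - {"xyz": [0, 0, 0], "turn": 0}

```text
clock: 20.28
tcp_pos: [0.5377, -0.0535, 0.1934]
orientation: [3.136, 0.19, 0.002]
contact_force: [1.5, 0.6, -1.0]
grip_width: 0.0314
```

>>> apply_moves:
  deltas:
    - {"xyz": [0, 0, 0], "turn": 0}
    - {"xyz": [0, 0, 0], "turn": 0}
    - {"xyz": [0, 0, 0], "turn": 0}
    - {"xyz": [0, 0, 0], "turn": 0}
    - {"xyz": [0, 0, 0.02], "turn": 0}
    - {"xyz": [0, 0, 0.035], "turn": 0}
    - {"xyz": [0, 0, 0.035], "turn": 0}
  claw: -0.2

```text
clock: 20.87
tcp_pos: [0.5366, -0.0535, 0.2827]
orientation: [-3.135, -0.19, 0.005]
contact_force: [1.2, 0.1, 0.5]
grip_width: 0.0517
```

>>> apply_moves:
  deltas:
    - {"xyz": [-0.016, 0.025, 0], "turn": -0.028}
    - {"xyz": [-0.016, 0.025, 0], "turn": -0.028}
    - {"xyz": [-0.016, 0.025, 0], "turn": -0.028}
    - {"xyz": [-0.016, 0.025, 0], "turn": -0.028}
    - {"xyz": [-0.016, 0.025, 0], "turn": -0.028}
    - {"xyz": [-0.016, 0.025, 0], "turn": -0.028}
    - {"xyz": [-0.016, 0.025, 0], "turn": -0.028}
    - {"xyz": [-0.016, 0.025, 0], "turn": -0.028}
    - {"xyz": [-0.012, 0.0215, 0], "turn": -0.028}
    - {"xyz": [0, 0, 0], "turn": 0}
    - {"xyz": [0, 0, 0], "turn": 0}
    - {"xyz": [0, 0, 0], "turn": 0}

```text
clock: 21.87
tcp_pos: [0.3976, 0.1675, 0.2828]
orientation: [3.135, -0.206, 0.0]
contact_force: [-0.2, -0.2, -0.0]
grip_width: 0.0512
```

```bash
python3 - <<'E'
from h import *
o=readout.get_obs();print(o['tcp_pos'],o['contact_force'],o['orientation'])
m,_=snap("w16","wrist"); print(proj(m,[.3987,.1694,.036]))
snap("t16","top"); crop('t16','t16a',235,155,435,222,4)
E
```

```text
[0.39759701 0.1675148  0.28275756] [-0.18639179 -0.17696378 -0.04870785] [ 3.13454440e+00 -2.05694394e-01  4.58622408e-04]
[274.34096653 220.73179891]
```

View pics/w16.png

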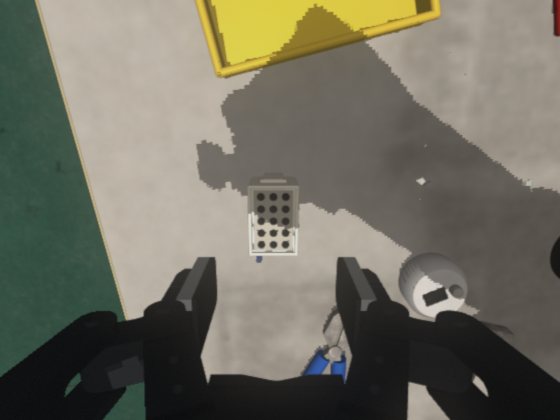

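View pics/t16a.png

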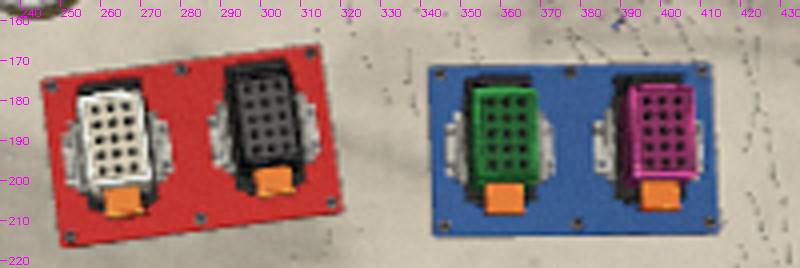

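>>> apply_moves:
  deltas:
    - {"xyz": [0.0015, 0.0013, -0.01], "turn": 0}
    - {"xyz": [0, 0, -0.02], "turn": 0}
    - {"xyz": [0, 0, -0.02], "turn": 0}
    - {"xyz": [0, 0, -0.02], "turn": 0}
    - {"xyz": [0, 0, -0.014], "turn": 0}
    - {"xyz": [0, 0, -0.008], "turn": 0}
    - {"xyz": [0, 0, -0.004], "turn": 0}
    - {"xyz": [0, 0, 0], "turn": 0}
    - {"xyz": [0, 0, 0], "turn": 0}

```text
clock: 22.72
tcp_pos: [0.3991, 0.1692, 0.1869]
orientation: [-3.135, 0.207, -0.0]
contact_force: [0.1, 0.1, 0.3]
grip_width: 0.0512
```

```bash
python3 - <<'E'
from h import *
o=readout.get_obs();print(o['tcp_pos'],o['contact_force'],o['orientation'])
m,_=snap("w17","wrist")
E
```

```text
[0.39911781 0.16918115 0.18688099] [0.06735082 0.09459542 0.30231513] [-3.13467874e+00  2.06701782e-01 -4.73029748e-04]
```

View pics/w17.png

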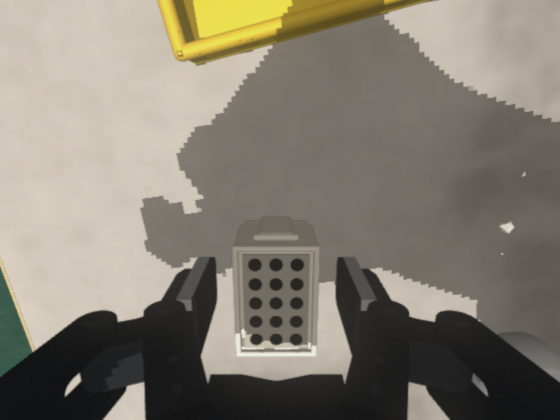

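>>> apply_moves:
  deltas:
    - {"xyz": [0, 0, 0], "turn": 0}
    - {"xyz": [0, 0, 0], "turn": 0}
    - {"xyz": [0, 0, 0], "turn": 0}
    - {"xyz": [0, 0, 0], "turn": 0}
    - {"xyz": [0, 0, 0], "turn": 0}
    - {"xyz": [0, 0, 0.02], "turn": 0}
    - {"xyz": [0, 0, 0.03], "turn": 0}
    - {"xyz": [0, 0, 0.03], "turn": 0}
  claw: 1

```text
clock: 23.43
tcp_pos: [0.3982, 0.169, 0.2673]
orientation: [3.134, -0.205, -0.003]
contact_force: [1.0, -0.1, -0.4]
grip_width: 0.0314
```

>>> apply_moves:
  deltas:
    - {"xyz": [0.018, -0.005, 0], "turn": 0.032}
    - {"xyz": [0.018, -0.005, 0], "turn": 0.032}
    - {"xyz": [0.018, -0.005, 0], "turn": 0.032}
    - {"xyz": [0.018, -0.005, 0], "turn": 0.032}
    - {"xyz": [0.018, -0.005, 0], "turn": 0.032}
    - {"xyz": [0.018, -0.005, 0], "turn": 0.032}
    - {"xyz": [0.018, -0.005, 0], "turn": 0.032}
    - {"xyz": [0.0175, -0.006, 0], "turn": 0.032}
    - {"xyz": [0, 0, 0], "turn": 0}
    - {"xyz": [0, 0, 0], "turn": 0}
    - {"xyz": [0, 0, 0], "turn": 0}

```text
clock: 24.35
tcp_pos: [0.5416, 0.1284, 0.2666]
orientation: [3.136, 0.196, -0.002]
contact_force: [-0.2, -0.3, 0.1]
grip_width: 0.0315
```

```bash
python3 - <<'E'
from h import *
o=readout.get_obs();print(o['tcp_pos'],o['contact_force'],o['orientation'],o['grip_width'])
m,_=snap("w18","wrist")
E
```

```text
[0.5415797  0.12841053 0.26655145] [-0.16601401 -0.26722828  0.05504502] [ 3.13550207e+00  1.95504308e-01 -1.52865362e-03] 0.031463309995852104
```

View pics/w18.png

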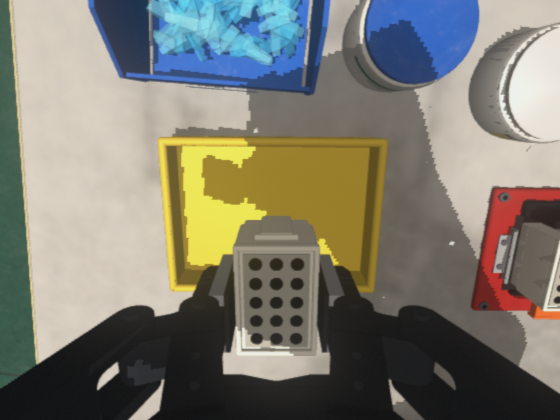

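```bash
python3 - <<'E'
from h import *
m=load("w18")
quad(m,"tray",[(160,137),(387,139),(377,291),(171,291)],.029)
print(bp(m,(315,93),.0),bp(m,(395,90),0))
E
```

```text
tray [0.546  0.1312] lenx 0.0969 leny 0.1306 yaw 0.125 0.120
[0.62222061 0.11480507 0.        ] [0.63017793 0.06557094 0.        ]
```

>>> apply_moves:
  deltas:
    - {"xyz": [0.003, 0.002, 0], "turn": 0}
    - {"xyz": [0, 0, -0.02], "turn": 0}
    - {"xyz": [0, 0, -0.02], "turn": 0}
    - {"xyz": [0, 0, -0.016], "turn": 0}
    - {"xyz": [0, 0, -0.01], "turn": 0}
    - {"xyz": [0, 0, -0.006], "turn": 0}
    - {"xyz": [0, 0, -0.003], "turn": 0}
    - {"xyz": [0, 0, -0.002], "turn": 0}
    - {"xyz": [0, 0, 0], "turn": 0}
    - {"xyz": [0, 0, 0], "turn": 0}

```text
clock: 25.23
tcp_pos: [0.5457, 0.1305, 0.1906]
orientation: [-3.135, -0.196, -0.003]
contact_force: [-0.1, 0.2, -0.7]
grip_width: 0.0314
```

>>> apply_moves:
  deltas:
    - {"xyz": [0, 0, -0.001], "turn": 0}
    - {"xyz": [0, 0, 0], "turn": 0}

```text
clock: 25.4
tcp_pos: [0.5458, 0.1306, 0.1905]
orientation: [-3.135, -0.196, -0.003]
contact_force: [-3.5, -0.6, 12.5]
grip_width: 0.0315
```

>>> apply_moves:
  deltas:
    - {"xyz": [0, 0, 0], "turn": 0}
    - {"xyz": [0, 0, 0], "turn": 0}
    - {"xyz": [0, 0, 0], "turn": 0}
    - {"xyz": [0, 0, 0], "turn": 0}
    - {"xyz": [0, 0, 0.02], "turn": 0}
    - {"xyz": [0, 0, 0.03], "turn": 0}
    - {"xyz": [0, 0, 0.04], "turn": 0}
    - {"xyz": [-0.04, 0, 0.01], "turn": 0}
    - {"xyz": [-0.04, 0, 0], "turn": 0}
    - {"xyz": [-0.04, 0, 0], "turn": 0}
    - {"xyz": [0, 0, 0], "turn": 0}
    - {"xyz": [0, 0, 0], "turn": 0}
  claw: -0.2

```text
clock: 26.4
tcp_pos: [0.4233, 0.13, 0.2886]
orientation: [3.134, 0.199, -0.002]
contact_force: [1.7, -0.7, 0.6]
grip_width: 0.0512
```

```bash
python3 - <<'E'
from h import *
o=readout.get_obs();print(o['tcp_pos'],o['contact_force'],o['orientation'])
snap("w19","wrist"); snap("t19","top"); crop('t19','t19a',135,155,335,222,4); crop('t19','t19b',235,155,435,222,4)
snap("s19","scene"); crop("s19","s19a",170,150,340,300,4)
E
```

```text
[0.42327417 0.13000519 0.28863538] [ 1.7055709  -0.70756226  0.587952  ] [ 3.13428135e+00  1.98523813e-01 -1.77533303e-03]
```

View pics/t19a.png

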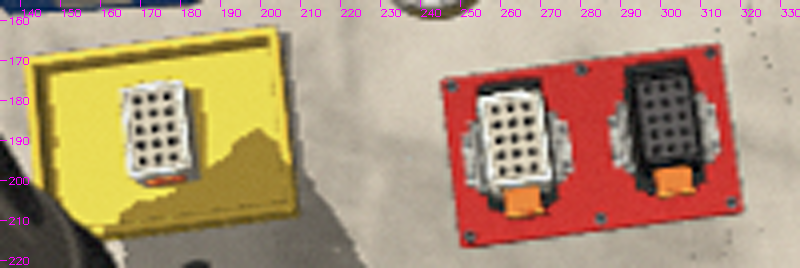

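View pics/t19b.png

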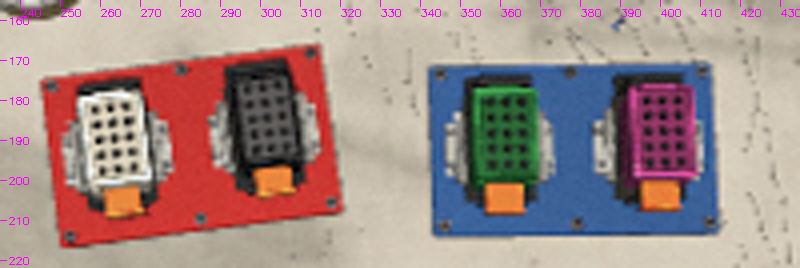

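View pics/s19a.png

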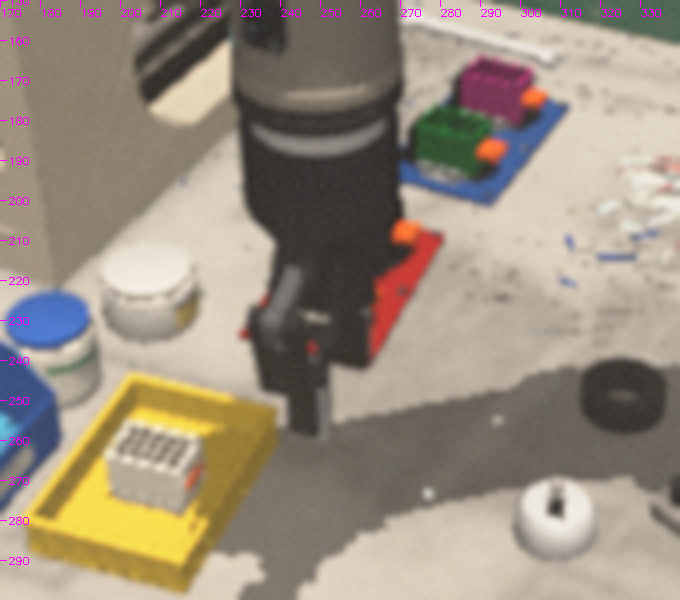

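View pics/w19.png

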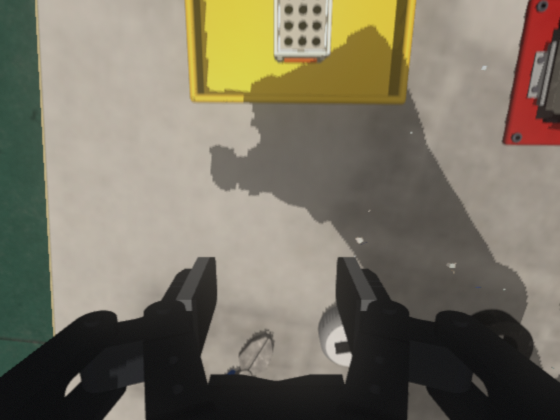

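```bash
python3 - <<'E'
from h import *
m=load("t19"); D=lambda u,v:(235+u/4,155+v/4)
for n,uv,c,yw in [("green",(507,131),(.534,-.2948),-.004),("violet",(662,132),(.534,-.2948),-.004),("white",(111,138),(.5388,-.0952),.12),("black",(267,106),(.5388,-.0952),.12)]:
    d=bp(m,D(*uv),.042)[:2]-c; ex=np.array([np.cos(yw),np.sin(yw)]); print(n,(d@ex).round(4),(d@[-ex[1],ex[0]]).round(4))
E
```

```text
green 0.0016 0.0397
violet 0.0005 -0.0386
white 0.0006 0.0411
black 0.0067 -0.0396
```

```bash
python3 - <<'E'
from h import *
crop('t19','bz',240,160,325,220,9)
E
```

```text
(no output)
```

View pics/bz.png

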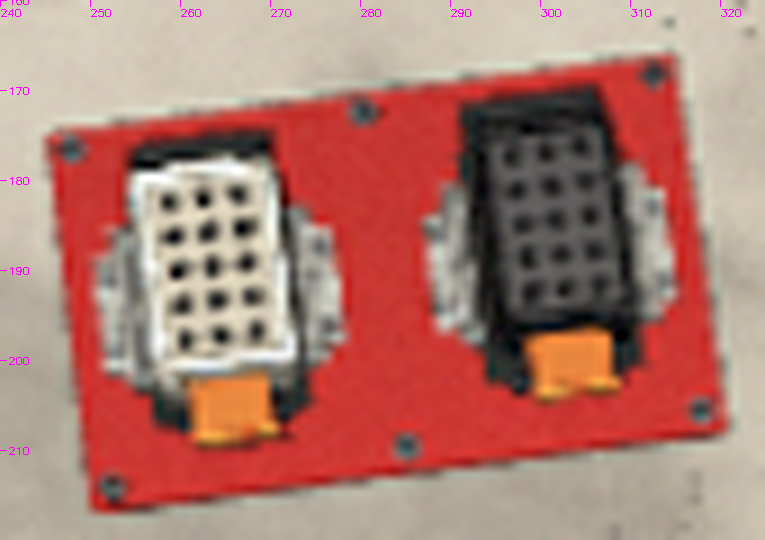

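```bash
python3 - <<'E'
from bench import r
print(r.hand_in())
E
```

```text
the job is handed in; nothing more can be done
None
```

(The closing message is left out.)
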